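Free the top cup of the nested pair and set it on the service tray

ROBOT

A 6-joint arm with a two-finger parallel gripper is mounted at the origin on the work surface; the furniture and walls round the work are solid. World frame = base frame: x ahead of the robot, y to its left, z up, the work surface at z = 0. Lengths are in m, angles in rad, forces in N, time in s.
With the tool pointing down it reaches from about 0.35 to 0.975 m from the base axis. Payload 7.1 kg.
Tool frame: the origin (TCP) lies at the very end of the fingers, on their centre line; the grasp point (between the pads) lies 19 mm behind it; z points along the fingers, y is the direction in which the jaws open and shut (so a half turn about z gives the same grasp; the last joint's range is limited). The gripper opens to 88 mm and grips with 3 to 60 N. Pads are 20 mm wide; open, the fingers measure 115 mm over their backs; the gripper's body (75 mm by 178 mm) begins 61 mm behind the grasp point.
Start: joints at [-1.163, 0.423, 1.63, -0, 1.089, -0.019], TCP at [0.259, -0.569, 0.223] pointing down, gripper open.
Joint ranges: [-3, 3], [-0.9, 2.11], [0.09, 2.58], [-1.31, 4.45], [0.11, 2.69], [-2.54, 2.54]. Speed limits (rad/s): [2.39, 2.39, 3.01, 3.14, 3.14, 3.14].

INTERFACE

Orientations are given as a unit quaternion [w, x, y, z].
In Python, from plant import r gives the robot as it stands.
- The arm moves only by the tool drive_tool, never from a script. Its argument "steps" is a list of rows, each a list of 7 numbers: the turn, a rotation vector about the tool's x, y, z in rad, then the shift along the tool's x, y, z in cm, then the opening in per cent of the stroke, from 0 (shut) to 100 (fully open). In form: [[wx, wy, wz, x, y, z, grip], ...]. A call has 1 to 10 rows; each row shifts and turns the commanded pose from where the row before left it, along the tool's axes as they then stand; what a row does not reach is not made up. A row lasts 1/12 s, in which the tool goes at most 41.7 mm and 7.16 degrees, less where a joint would pass 70% of its speed; a pose out of reach is approached as far as the arm can. A call with a gripper value outside its range is refused whole. The fingers move at their own pace and stop on an object; the grip force is fixed at half the most. Time passes only in rows, so rows that do not move let the fingers close. It gives the time, the measured TCP pose, the force and the opening at its end, in the units of the state.
- r.get_obs(): the state, without advancing time (a new reading comes with each control period).
- r.snapshot(name): name is "scene" or "side" or "wrist"; returns the picture (400x640x3 uint8, red, green, blue); there is no depth.
- r.camera_info(name): a dict with "camera_matrix" (3x3 intrinsics, pixels), "k1" (the pictures are not rectified: a ray, as slopes to the right and down, at radius r is drawn at 1 + k1 r^2 times it, then the intrinsics apply), "position" and "rotation" of the camera in the world. Camera axes: x right, y up, looking along -z (the intrinsics and any distortion apply to the point x, -y, -z); pixel columns grow to the right and rows downward; lengths in m; the calibration is good to about 2 mm. A picture is of the moment at which its call begins: read the wrist's pose just before it. camera_info takes no time and is no camera call; for the wrist camera it gives the pose at the moment of the call.
- r.sign_off(): hands the job in, once; it reports no verdict.
The state is a dict: "t": time; "qpos": joint angles; "joint_velocities": joint speeds; "joint_efforts": joint torques, N m; "ee_pos": TCP position; "orientation": TCP orientation; "force": force on the tool from outside, world axes, zero at the start; "torque": the same for the moment, N m; "opening": finger opening in m.
Only numpy, scipy, OpenCV 4.12 (cv2) and the standard library are available. Lean on these libraries where they do the work, as an engineer would, in place of code of your own. Each camera call takes 0.05 s, during which the arm holds its last target.

TASK

Lay the third cup for the coffee service: two porcelain cups are nested tightly, one in the other, in the slanted stand. Draw the top cup straight out along its slant without levering it, leaving the cup below in the stand, then turn it upright, set it gently down into the tray's empty pocket and let go. Leave the other cups and everything else as they stand.

Things in the scene. Friction and masses are not known exactly. Their poses are not given: they have to be found in the camera images.
- cup: Top cup of the nested pair, to be moved: handleless white porcelain, 68 mm high, about 0.2 kg, wall 4 mm. Origin: centre of its underside; z along its axis to the mouth. Foot 45 mm across (49 at 27 mm height, rubber band with three soft ribs, 56 mm across when free), 45-degree shoulder from 27 to 33 mm height, then a nearly straight body 61 mm across, 63 at the rim. It starts leaning 35 degrees.
- cup_grip (a point): Point on the top cup's axis, 52 mm above its underside, amid the body; axes as the cup's. At the start the foot is inside the lower cup and the shoulder rests on its rim, so only the body (33 to 68 mm height) stands free. The ribs hold it by a friction of about 4 to 12 N, which lets go within about 25 mm of a straight pull.
- lower_cup: The cup below, same shape, held in the stand by three sprung steel clips that resist a pull of over 20 N. Origin: centre of its underside; z along its axis to the mouth. Its rim is at 68 mm along that axis, the top cup's origin at 38 mm at the start.
- stand: Slanted cup stand, fixed: walnut foot 125 x 105 x 16 mm, steel stem and sleeve (73 mm across) whose axis leans 35 degrees from vertical towards the stand's -x axis, roughly towards the robot. Origin on the desk, 22 mm in -x from the centre of the foot; z up. Sleeve and clips end 12 mm or more short of the lower cup's rim, measured along the axis.
- tray: Wooden service tray, fixed, 112 x 300 x 18 mm, with end rails 22 mm and brass handles 36 mm high at the ends of its y axis. Origin: centre of its underside. Three round pockets, 49 mm wide and 9 mm deep with a 3 mm chamfer, on its y axis at -100, 0 and +100 mm; two hold cups.
- pad_free: Cork disc, 45 mm across and 2 mm thick, fixed in the bottom of the EMPTY pocket. Origin at the centre of its underside, 9 mm above the desk; its top, where the cup's underside must come to stand, is 11 mm above the desk and 7 mm below the tray's surface.
- cup_a: Cup of the same shape already standing upright in one of the tray's pockets; origin at the centre of its underside.
- cup_b: Cup of the same shape already standing upright in another pocket of the tray; origin at the centre of its underside.
- brass_bell: Brass hand bell, 67 mm across and 95 mm high, standing on the desk; origin at the centre of its underside. Bystander, not to be knocked.
- coaster_stack: Round stack of dark leather coasters, 92 mm across and 20 mm high; origin at the centre of its underside. Bystander, not to be knocked.
- card_case: Brown leather card case, 65 x 92 x 24 mm, lying on the desk; origin at the centre of its underside. Bystander, not to be knocked.
Things that resemble listed ones, but are neither listed nor needed, are in the scene too. What is shaped like the cup but green or turquoise is not meant.

How it is judged:
By the outcome, as a careful person would: the job done as asked, in the order asked, and still so for the second after the job is handed in, with the robot touching nothing.
It also fails if it takes over 40 s, if anything falls off the work surface, if the arm or the gripper's body presses on something with over 40 N, if the wrist force passes 120 N, or if a joint passes its speed limit or range.

## Working session

There is one attempt and no reset: what is moved stays moved. The work goes in short steps, Python scripts to look and compute and a tool call to move; the robot and the scene stay as the last step left them, time stands still between calls to the robot, and variables do not carry over. Pictures are saved under pics/ and viewed, and the job is handed in when it is done.

Besides the shell and the picture viewer there is one more tool, called after ">>>" by a JSON object that holds its "op" and its "data". drive_tool: Moves the arm, as the interface text tells. Its arguments: {"type":"object","properties":{"steps":{"type":"array","items":{"type":"array","items":{"type":"number"}}}},"required":["steps"]}

```bash
ls; mkdir -p pics
python3 - <<'E'
from plant import r
import cv2,pprint
for n in("scene","side","wrist"):
    print(n,r.camera_info(n))
    cv2.imwrite(f"pics/{n}0.png",r.snapshot(n)[:,:,::-1])
print(r.get_obs())
E
```

```text
pics
scene {'camera_matrix': array([[467.47826967,   0.        , 314.74597823],
       [  0.        , 467.47826967, 202.48032845],
       [  0.        ,   0.        ,   1.        ]]), 'k1': 0.003124248319469703, 'position': array([-0.66636816, -0.50064108,  0.866265  ]), 'rotation': array([ 0.73256183,  0.43145563, -0.25981972, -0.4579224 ])}
side {'camera_matrix': array([[519.26318032,   0.        , 325.3426    ],
       [  0.        , 519.26318032, 196.79720401],
       [  0.        ,   0.        ,   1.        ]]), 'k1': 0.02276519408445698, 'position': array([-0.03067262,  1.25853196,  0.77498388]), 'rotation': array([-0.18366315, -0.12139388,  0.50078774,  0.83710394])}
wrist {'camera_matrix': array([[343.63656033,   0.        , 319.72593533],
       [  0.        , 343.63656033, 196.09777891],
       [  0.        ,   0.        ,   1.        ]]), 'k1': -0.06500834007895374, 'position': array([ 0.32424925, -0.538122  ,  0.38375393]), 'rotation': array([ 0.83320838, -0.11377322,  0.07357864, -0.53610226])}
{'t': 0.15, 'qpos': array([-1.16302169e+00,  4.23670426e-01,  1.63046182e+00, -2.05172992e-05,
        1.08858609e+00, -1.89937248e-02]), 'joint_velocities': array([-0.00129959, -0.00204835, -0.00407372, -0.00130598, -0.00041232,
       -0.00165574]), 'joint_efforts': array([-3.91700332e-04, -5.44982779e+01, -2.73920900e+01,  6.43708860e-02,
        2.04878929e-02, -8.74967691e-05]), 'ee_pos': array([ 0.25856929, -0.56856332,  0.22209775]), 'orientation': array([-5.50483731e-04,  9.77318687e-01,  2.11773152e-01, -1.17637958e-04]), 'force': array([-0.94698123,  0.16666869,  0.18905133]), 'torque': array([-0.05353544, -0.00414459, -0.02030698]), 'opening': 0.08772760175274523}
```

View pics/scene0.png

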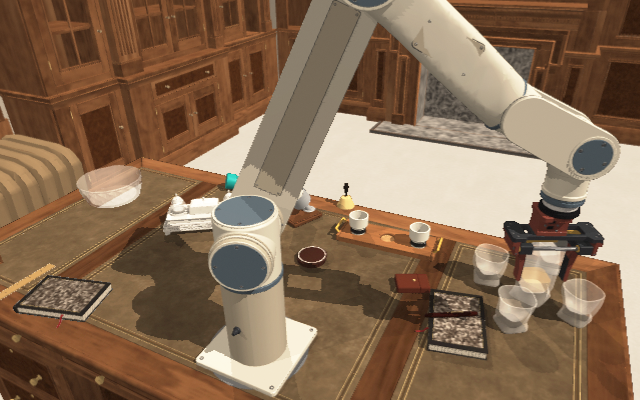

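View pics/side0.png

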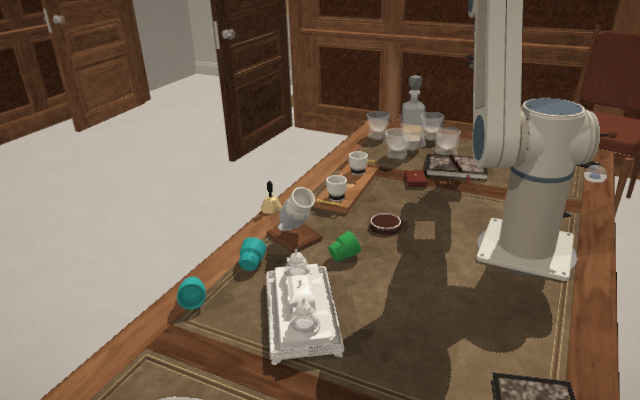

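View pics/wrist0.png

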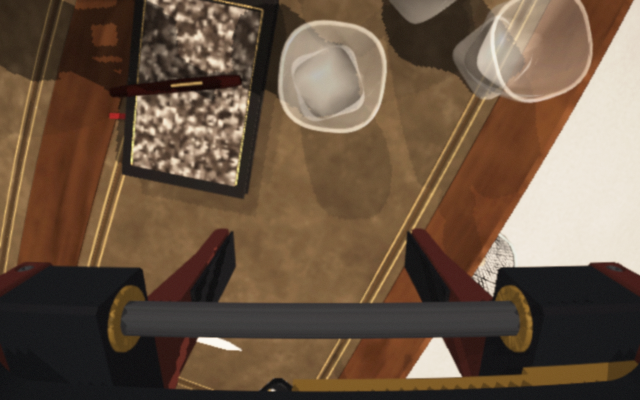

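The scene picture shows the tray at about (390,235) with two cups and its empty pocket between them at (388,238). The bell is at (346,200) and the stand is hidden behind the arm at about (305,205). The side picture shows the nested cups at (297,210) and the tray at (347,190). I'll enlarge both.

```bash
cat > h.py <<'E'
import numpy as np,cv2
from scipy.spatial.transform import Rotation as R
def q2R(q): return R.from_quat([q[1],q[2],q[3],q[0]]).as_matrix()
class Cam:
    def __init__(s,i):
        s.K=np.array(i['camera_matrix']);s.k=i['k1'];s.p=np.array(i['position']);s.R=q2R(i['rotation'])
        s.d=np.array([s.k,0,0,0.])
    def proj(s,P):
        c=(np.atleast_2d(P)-s.p)@s.R; c=c*[1,-1,-1]
        return cv2.projectPoints(c.reshape(-1,1,3),np.zeros(3),np.zeros(3),s.K,s.d)[0].reshape(-1,2)
    def ray(s,uv):
        u=cv2.undistortPoints(np.array(uv,float).reshape(-1,1,2),s.K,s.d).reshape(-1,2)
        d=np.c_[u[:,0],-u[:,1],-np.ones(len(u))]@s.R.T
        return d/np.linalg.norm(d,axis=1)[:,None]
    def onz(s,uv,z):
        d=s.ray(uv); return s.p+d*((z-s.p[2])/d[:,2])[:,None]
def circ(c,rad,ax,n=40):
    ax=np.array(ax)/np.linalg.norm(ax);a=np.cross(ax,[0.3,0.9,0.1]);a/=np.linalg.norm(a);b=np.cross(ax,a)
    t=np.linspace(0,2*np.pi,n);return np.array(c)+rad*(np.cos(t)[:,None]*a+np.sin(t)[:,None]*b)
E
python3 - <<'E'
import cv2
s=cv2.imread('pics/scene0.png');d=cv2.imread('pics/side0.png')
cv2.imwrite('pics/sc1.png',cv2.resize(s[180:310,290:460],None,fx=4.6,fy=4.6,interpolation=2))
cv2.imwrite('pics/sd1.png',cv2.resize(d[135:260,240:400],None,fx=4.8,fy=4.8,interpolation=2))
E
```

```text
(no output)
```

View pics/sc1.png

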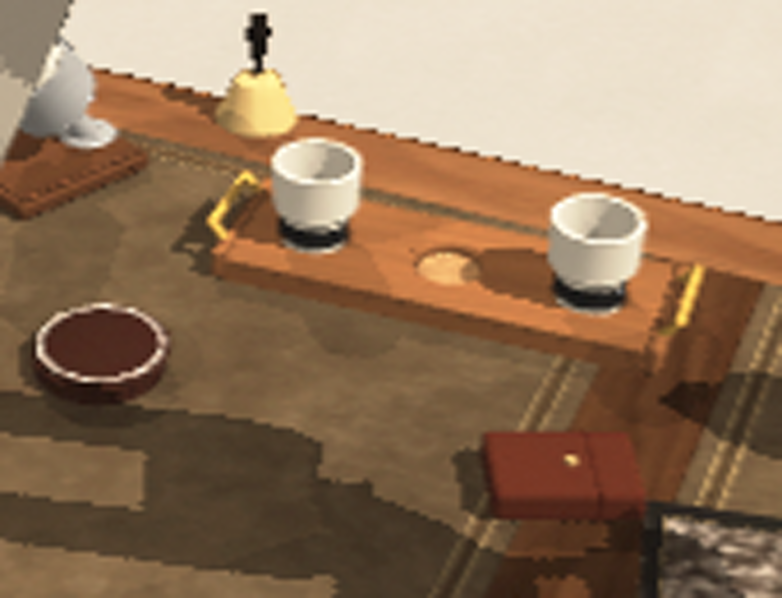

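View pics/sd1.png

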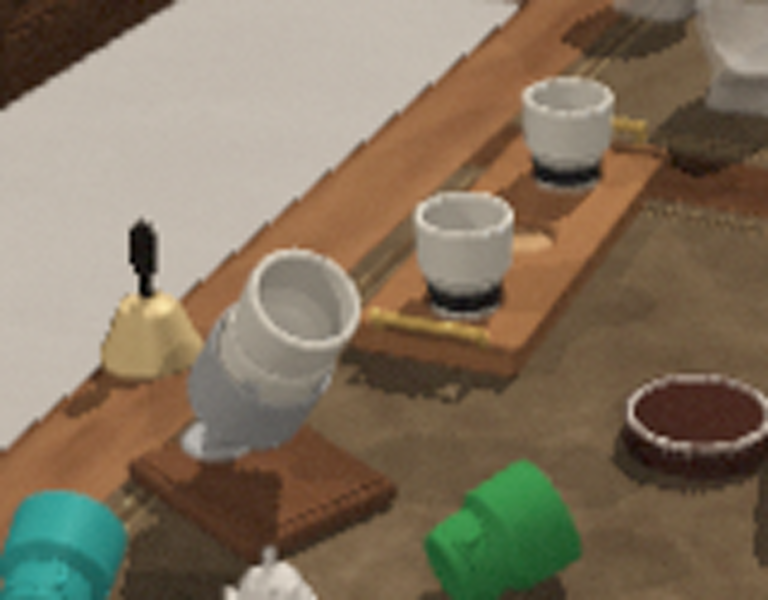

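Run:
```python
from plant import r
from h import *
S=Cam(r.camera_info("scene"));D=Cam(r.camera_info("side"))
sc=lambda u,v:(290+u/4.6,180+v/4.6)
sd=lambda u,v:(240+u/4.8,135+v/4.8)
np.set_printoptions(precision=4,suppress=True)
print("cupL",S.onz(sc(317,162),.079),D.onz(sd(465,215),.079))
print("cupR",S.onz(sc(598,222),.079),D.onz(sd(568,100),.079))
print("pocket pad",S.onz(sc(449,268),.011), D.onz(sd(530,243),.011))
print("foot top corners",D.onz([sd(133,462),sd(268,545),sd(395,487),sd(268,555)],.016))
print("foot scene corner",S.onz([sc(25,210),sc(147,155)],.016))
print("rim ray pts")
for z in (.12,.13,.14,.15,.16): print(z,D.onz(sd(304,301),z))
print("case,coaster,bell",S.onz([sc(562,475),sc(101,343)],.02),S.onz(sc(257,120),.01),D.onz([sd(150,365)],.01))
```

```text
cupL [[ 0.5588 -0.0385  0.079 ]] [[ 0.5591 -0.0332  0.079 ]]
cupR [[ 0.5661 -0.2384  0.079 ]] [[ 0.5679 -0.2273  0.079 ]]
pocket pad [[ 0.569 -0.137  0.011]] [[ 0.5583 -0.1374  0.011 ]]
foot top corners [[0.6556 0.2218 0.016 ]
 [0.5428 0.2665 0.016 ]
 [0.5047 0.1852 0.016 ]
 [0.5382 0.2751 0.016 ]]
foot scene corner [[0.5017 0.1679 0.016 ]
 [0.6112 0.1206 0.016 ]]
rim ray pts
0.12 [[0.5622 0.1779 0.12  ]]
0.13 [[0.5531 0.1944 0.13  ]]
0.14 [[0.5441 0.2109 0.14  ]]
0.15 [[0.535  0.2274 0.15  ]]
0.16 [[0.526  0.2439 0.16  ]]
case,coaster,bell [[ 0.3705 -0.2757  0.02  ]
 [ 0.372   0.0396  0.02  ]] [[0.7062 0.0692 0.01  ]] [[0.7109 0.1101 0.01  ]]
```

Run:
```python
from plant import r
from h import *
np.set_printoptions(precision=4,suppress=True)
o=r.get_obs();W=Cam(r.camera_info("wrist"));T=q2R(o['orientation'])
print("tool axes\n",T);print("cam in tool",T.T@(W.p-o['ee_pos']));print("cam look dir, right, in tool",T.T@(-W.R[:,2]),T.T@W.R[:,0])
# look pose: tool down, y heading phi, camera aims
for phi in (-65.5,-20,20,60):
    a=np.radians(phi);y=np.array([np.cos(a),np.sin(a),0]);z=np.array([0,0,-1]);x=np.cross(y,z)
    print(phi,x)
goal=np.array([.40,-.02,.42]);print("shift tool cm",T.T@(goal-o['ee_pos'])*100)
```

```text
tool axes
 [[ 0.9103  0.4139 -0.0005]
 [ 0.4139 -0.9103  0.001 ]
 [ 0.     -0.0011 -1.    ]]
cam in tool [ 0.0724 -0.0007 -0.1618]
cam look dir, right, in tool [-0.2685  0.0008  0.9633] [ 0.0005  1.     -0.0007]
-65.5 [0.91   0.4147 0.    ]
-20 [0.342  0.9397 0.    ]
20 [-0.342   0.9397  0.    ]
60 [-0.866  0.5    0.   ]
shift tool cm [ 35.5818 -44.1038 -19.7405]
```

>>> {"op": "drive_tool", "data": {"steps": [[0,0,0,0,0,-4,100],[0,0,0,0,0,-4,100],[0,0,0,0,0,-4,100],[0,0,0,3.25,-2.35,-0.2,100],[0,0,0,3.25,-2.35,-0.2,100],[0,0,0,3.25,-2.35,-0.2,100],[0,0,0,3.25,-2.35,-0.2,100],[0,0,0,3.25,-2.35,-0.2,100],[0,0,0,3.25,-2.35,-0.2,100],[0,0,0,3.25,-2.35,-0.2,100]]}}

```text
t: 0.98
ee_pos: [0.3981, -0.3231, 0.3567]
orientation: [-0.0, 0.977, 0.212, -0.0]
force: [1.0, 0.6, 0.1]
opening: 0.0876
```

>>> {"op": "drive_tool", "data": {"steps": [[0,0,0,3.25,-2.35,-0.2,100],[0,0,0,3.25,-2.35,-0.2,100],[0,0,-0.12,0,0,0,100],[0,0,-0.12,0,0,0,100],[0,0,-0.12,0,0,0,100],[0,0,-0.12,0,0,0,100],[0,0,-0.12,0,0,0,100],[0,0,-0.12,0,0,0,100],[0,0,-0.12,0,0,0,100],[0,0,-0.12,0,0,0,100]]}}

```text
t: 1.82
ee_pos: [0.4373, -0.2551, 0.3604]
orientation: [-0.0, 0.767, 0.641, -0.0]
force: [0.4, 0.6, -0.1]
opening: 0.0877
```

```bash
cat > shot.py <<'E'
import sys,pickle
from plant import r
from h import *
np.set_printoptions(precision=4,suppress=True)
n=sys.argv[1]
o=r.get_obs();i=r.camera_info("wrist");im=r.snapshot("wrist")
cv2.imwrite(f'pics/{n}.png',im[:,:,::-1]);pickle.dump((o,i),open(f'{n}.pkl','wb'))
print(o['t'],o['qpos'],o['ee_pos'],o['opening'],o['force']);print(q2R(o['orientation']))
E
python3 shot.py w1; cat h.py|head -3
```

```text
1.8167 [-0.5517  0.1048  1.7323  0.      1.3051 -0.3737] [ 0.4373 -0.2551  0.3604] 0.08769127355598955 [ 0.3854  0.6331 -0.1432]
[[ 0.177   0.9842 -0.0005]
 [ 0.9842 -0.177   0.0003]
 [ 0.0002 -0.0006 -1.    ]]
import numpy as np,cv2
from scipy.spatial.transform import Rotation as R
def q2R(q): return R.from_quat([q[1],q[2],q[3],q[0]]).as_matrix()
```

View pics/w1.png

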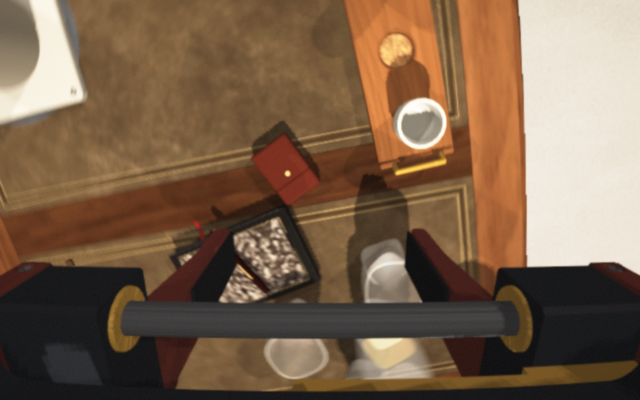

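The empty pocket's cork disc is at (396,49) and cup_b is at (420,123), with the tray's right end rail near (420,163). I'm moving on for a more central view.

>>> {"op": "drive_tool", "data": {"steps": [[0,0,0,4,-0.3,0,100],[0,0,0,4,-0.3,0,100],[0,0,0,4,-0.3,0,100],[0,0,0,0,0,0,100],[0,0,0,0,0,0,100]]}}

```text
t: 2.28
ee_pos: [0.4506, -0.1341, 0.3607]
orientation: [0.0, 0.769, 0.64, -0.0]
force: [-0.3, -0.2, 0.1]
opening: 0.0874
```

```bash
python3 shot.py w2
```

```text
2.2833 [-0.3144  0.0419  1.8003 -0.0002  1.2993 -0.1319] [ 0.4506 -0.1341  0.3607] 0.0874079790102654 [-0.3228 -0.2062  0.0628]
[[ 0.1814  0.9834  0.    ]
 [ 0.9834 -0.1814 -0.0002]
 [-0.0002  0.0001 -1.    ]]
```

>>> {"op": "drive_tool", "data": {"steps": [[0,0,0,4,-0.3,0,100],[0,0,0,4,-0.3,0,100],[0,0,0,4,-0.3,0,100],[0,0,0,4,-0.3,0,100],[0,0,0,4,-0.3,0,100],[0,0,0,0,0,0,100],[0,0,0,0,0,0,100]]}}

```text
t: 2.92
ee_pos: [0.4728, 0.0641, 0.3604]
orientation: [0.0, 0.769, 0.64, -0.0]
force: [-0.4, -0.5, 0.2]
opening: 0.0877
```

```bash
python3 shot.py w3; python3 -c "
from plant import r
import cv2
cv2.imwrite('pics/scene1.png',r.snapshot('scene')[:,:,::-1])"
```

```text
2.9167 [ 0.1101  0.0546  1.7875 -0.0005  1.3     0.293 ] [0.4728 0.0641 0.3604] 0.08772416651776664 [-0.3817 -0.5476  0.2237]
[[ 0.1818  0.9833 -0.0004]
 [ 0.9833 -0.1818 -0.0005]
 [-0.0006 -0.0003 -1.    ]]
```

View pics/w2.png

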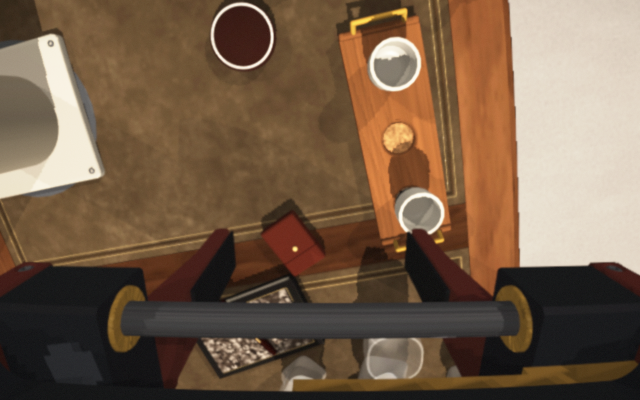

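View pics/w3.png

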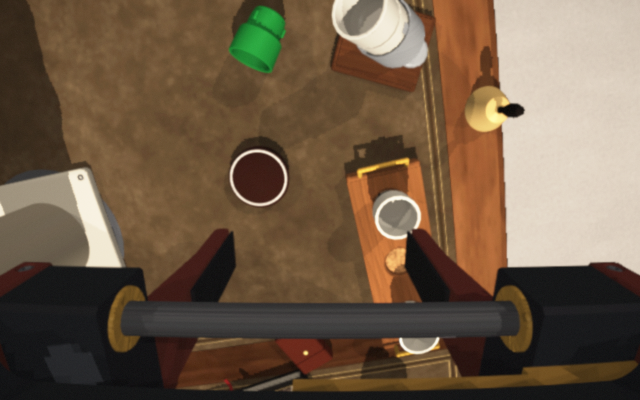

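View pics/scene1.png

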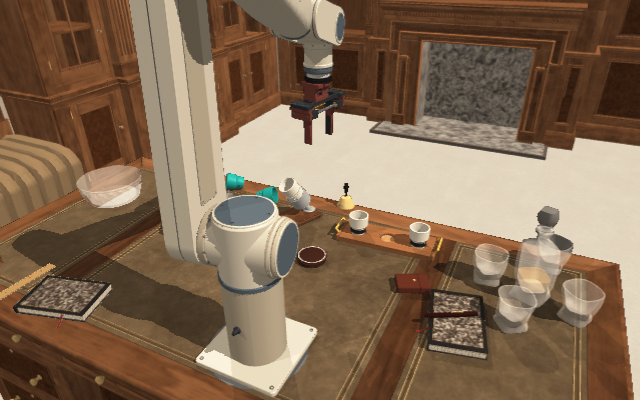

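w2 shows the whole tray: rims at (395,64) and (421,212), cork at (398,138). In w3 the stand is cut off at the top edge, around (380,30), so I'll move 10 cm further.

>>> {"op": "drive_tool", "data": {"steps": [[0,0,0,4,0,0,100],[0,0,0,4,0,0,100],[0,0,0,4,0,0,100],[0,0,0,0,0,0,100],[0,0,0,0,0,0,100]]}}

```text
t: 3.43
ee_pos: [0.495, 0.181, 0.3603]
orientation: [0.0, 0.769, 0.639, -0.0]
force: [-0.4, -0.8, 0.4]
opening: 0.088
```

```bash
python3 shot.py w4
python3 - <<'E'
import cv2
a=cv2.imread('pics/w4.png');b=cv2.imread('pics/w2.png');c=cv2.imread('pics/scene1.png')
cv2.imwrite('pics/w4c.png',cv2.resize(a[10:190,270:490],None,fx=3.3,fy=3.3,interpolation=2))
cv2.imwrite('pics/w2c.png',cv2.resize(b[0:250,330:460],None,fx=2.4,fy=2.4,interpolation=2))
cv2.imwrite('pics/s1c.png',cv2.resize(c[165:245,250:370],None,fx=6,fy=6,interpolation=2))
E
```

```text
3.4333 [ 0.3283  0.1402  1.6917 -0.0005  1.3105  0.5128] [0.495  0.181  0.3603] 0.08803858223957055 [-0.4089 -0.7691  0.4042]
[[ 0.1833  0.983  -0.0005]
 [ 0.983  -0.1833 -0.0007]
 [-0.0008 -0.0004 -1.    ]]
```

View pics/w4c.png

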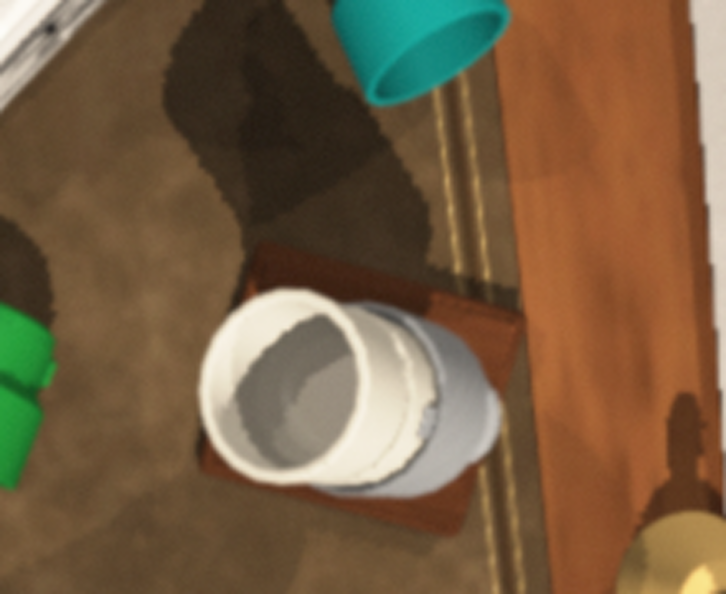

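View pics/w2c.png

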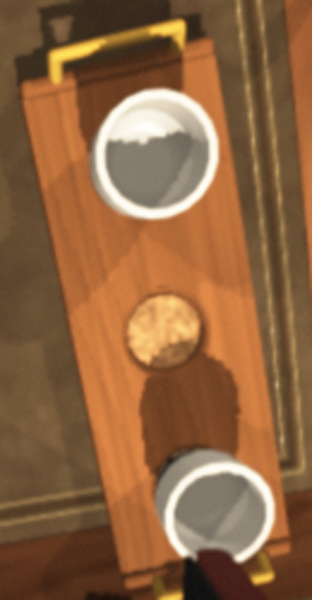

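View pics/s1c.png

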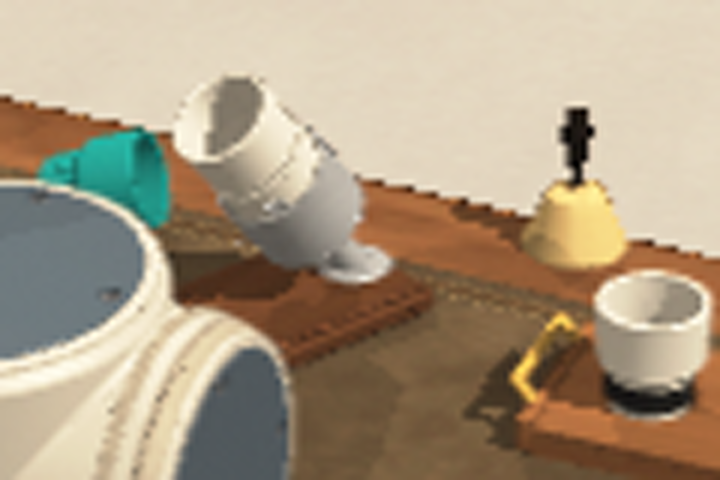

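Run:
```python
import cv2
a=cv2.imread('pics/w4.png')
cv2.imwrite('pics/w4d.png',cv2.resize(a[75:180,322:437],None,fx=5.7,fy=5.7,interpolation=cv2.INTER_CUBIC))
```

```text
(no output)
```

View pics/w4d.png

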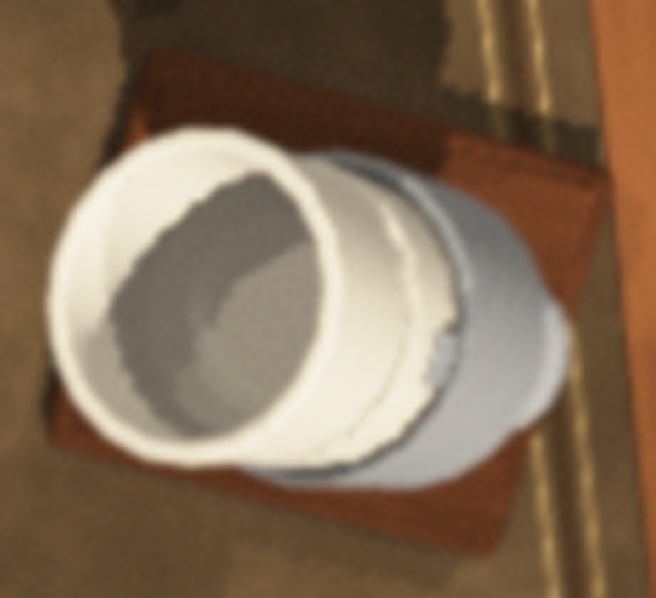

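```bash
cat > fit.py <<'E'
import pickle
from h import *
from plant import r
from scipy.optimize import least_squares
np.set_printoptions(precision=4,suppress=True)
S=Cam(r.camera_info("scene"));D=Cam(r.camera_info("side"))
W4=Cam(pickle.load(open('w4.pkl','rb'))[1]);W2=Cam(pickle.load(open('w2.pkl','rb'))[1])
sd=lambda p:[(240+u/4.8,135+v/4.8) for u,v in p]
s1=lambda p:[(250+u/6,165+v/6) for u,v in p]
w4=lambda p:[(322+u/5.7,75+v/5.7) for u,v in p]
w2=lambda p:[(330+u/2.4,v/2.4) for u,v in p]
corn=w4([(150,50),(608,175),(487,555),(50,430)])
rimW=w4([(48,300),(85,180),(205,127),(300,165),(340,285),(325,365),(285,425),(200,466),(95,405)])
rimD=sd([(290,250),(360,305),(247,300),(302,351),(340,270)])
rimS=s1([(235,75),(175,130),(205,165),(268,100)])
footD=sd([(133,462),(268,545),(395,487)])
def foot(o,yaw):
    c,s=np.cos(yaw),np.sin(yaw);X=np.array([c,s,0]);Y=np.array([-s,c,0]);O=np.array([o[0],o[1],.016])
    cen=O+.022*X
    return [cen-.0625*X+.0525*Y,cen+.0625*X+.0525*Y,cen+.0625*X-.0525*Y,cen-.0625*X-.0525*Y],X
def pd(c,P,uv):
    from matplotlib import path
def dist(uv,poly):
    return np.array([cv2.pointPolygonTest(poly.astype(np.float32).reshape(-1,1,2),(float(u),float(v)),True) for u,v in uv])
def model(p):
    F,X=foot(p[:2],p[2]);a=-np.sin(np.radians(35))*X+[0,0,np.cos(np.radians(35))]
    rim=np.array([p[3],p[4],p[5]]);return F,X,a,rim
def res(p,w4only=False):
    F,X,a,rim=model(p);C=circ(rim,.0315,a,80)
    Y=np.array([-X[1],X[0],0])
    e=[(W4.proj(F)-corn).ravel()*.7, (D.proj([F[1],F[0],F[3]])-footD).ravel()*.4]
    for cam,uv,w in((W4,rimW,1),(D,rimD,1),(S,rimS,1)): e.append(w*dist(uv,cam.proj(C)))
    e.append([((rim-[p[0],p[1],0])@Y)*1000*.5])   # axis lies in stand xz plane, ~2mm
    return np.concatenate(e)
if __name__=="__main__":
    f=least_squares(res,[.56,.21,-.42,.544,.211,.14],x_scale=[.01,.01,.1,.01,.01,.01],diff_step=1e-3)
    p=f.x;F,X,a,rim=model(p);print(p,"yaw deg",np.degrees(p[2]));print(f.fun)
    J=f.jac;print("sd",np.sqrt(np.diag(np.linalg.inv(J.T@J)))*np.std(f.fun))
    print("axis",a,"rim",rim,"grip",rim-.016*a,"axis hits y-off",)
    np.save('cup.npy',np.r_[rim,a])
    # tray
    print("cork W2",W2.onz(w2([(165,331)]),.011)," rims",W2.onz(w2([(155,153),(218,512)]),.079))
    im=cv2.imread('pics/w4.png');big=cv2.resize(im,None,fx=4,fy=4,interpolation=2)
    def dr(P,col): cv2.polylines(big,[np.int32(W4.proj(P)*4+1.5)],True,col,1,cv2.LINE_AA)
    dr(F,(0,255,0))
    for s,rad in((0,.0315),(-.016,.0305),(-.035,.0305),(-.038,.0315)): dr(circ(rim+s*a,rad,a),(0,0,255))
    cv2.imwrite('pics/ov4.png',big[240:740,1230:1800])
    for n,f,cam,x0,y0,x1,y1 in(('ovD','side0',D,255,165,345,255),('ovS','scene1',S,260,165,350,240)):
        big=cv2.resize(cv2.imread(f'pics/{f}.png'),None,fx=6,fy=6,interpolation=2)
        for P in [F]+[circ(rim+s*a,rad,a) for s,rad in((0,.0315),(-.016,.0305),(-.035,.0305),(-.038,.0315))]:
            cv2.polylines(big,[np.int32(cam.proj(P)*6+2.5)],True,(0,0,255),1,cv2.LINE_AA)
        cv2.imwrite(f'pics/{n}.png',big[y0*6:y1*6,x0*6:x1*6])
E
python3 fit.py
```

```text
[ 0.5645  0.2073 -0.4363  0.5401  0.2191  0.1442] yaw deg -24.996684131255964
[-0.7393 -1.6867  1.5247 -0.7202  0.6066  1.0238 -1.7873  1.8196 -0.7527
 -0.4101 -1.3652  0.1897  0.4109 -0.6236 -0.2846 -1.3552  0.1463 -0.2692
  0.6988  0.1308 -0.4995 -0.9381  1.9609 -0.5494 -0.4672 -0.2004  0.0671
 -0.4467  0.7047  0.9345 -0.2583 -0.3271  0.1759]
sd [0.0009 0.0009 0.0108 0.0004 0.0005 0.0014]
axis [-0.5199  0.2424  0.8192] rim [0.5401 0.2191 0.1442] grip [0.5484 0.2152 0.1311] axis hits y-off
cork W2 [[ 0.5684 -0.1353  0.011 ]]  rims [[ 0.5609 -0.0347  0.079 ]
 [ 0.5719 -0.2326  0.079 ]]
```

View pics/ov4.png

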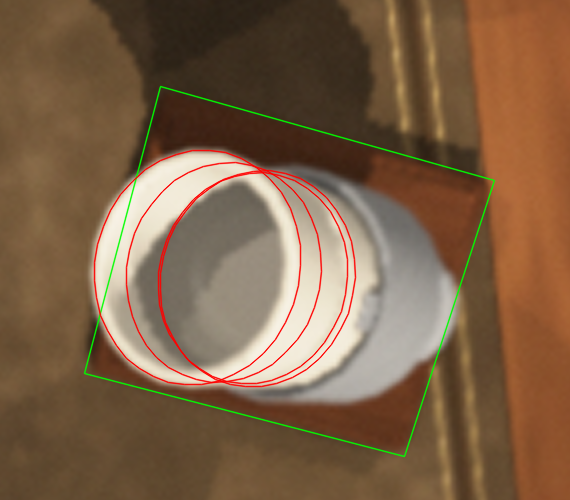

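View pics/ovD.png

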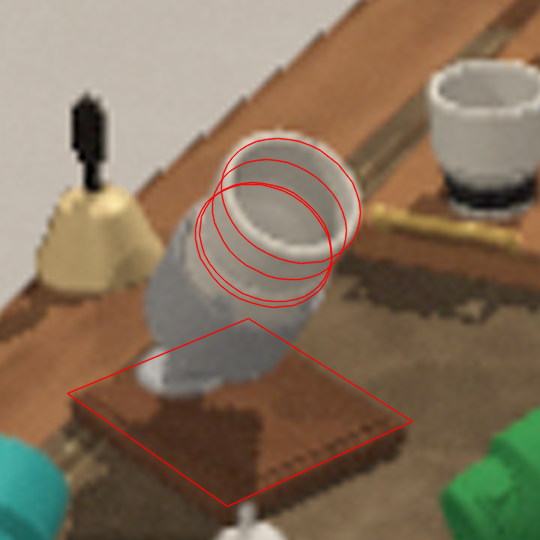

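View pics/ovS.png

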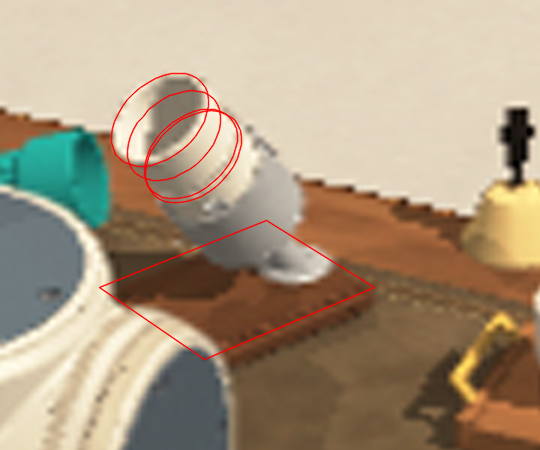

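Overlays fit within a pixel or two: the rim ring and the crease at the lower cup's rim both line up. Next I work out a pre-grasp pose backed off along the axis.

```bash
cat > go.py <<'E'
from h import *
from plant import r
np.set_printoptions(precision=3,suppress=True)
def delta(goalp,goalR):
    o=r.get_obs();T=q2R(o['orientation'])
    rv=R.from_matrix(T.T@goalR).as_rotvec()
    print("pos",o['ee_pos'],"shift in present tool axes cm",T.T@(goalp-o['ee_pos'])*100,"turn",rv,"deg",np.degrees(np.linalg.norm(rv)))
    print("  if turned first, shift cm",goalR.T@(goalp-o['ee_pos'])*100)
def graspR(a,sgn=1):
    h=np.array([a[0],a[1],0]);h/=np.linalg.norm(h);y=sgn*np.cross(h,[0,0,1.]) # horizontal
    z=-a;x=np.cross(y,z);return np.c_[x,y,z]
E
python3 - <<'E'
from go import *
c=np.load('cup.npy');rim,a=c[:3],c[3:]
G=graspR(a);print(G)
delta(rim+.06*a,G)
delta(rim+.10*a,G)
E
```

```text
[[-0.742  0.423  0.52 ]
 [ 0.346  0.906 -0.242]
 [-0.574 -0.    -0.819]]
pos [0.495 0.18  0.36 ] shift in present tool axes cm [ 5.546  0.424 16.684] turn [-0.404 -0.518 -1.276] deg 82.20403179835553
  if turned first, shift cm [10.369  5.458 13.116]
pos [0.495 0.18  0.36 ] shift in present tool axes cm [ 6.112 -1.8   13.408] turn [-0.404 -0.518 -1.276] deg 82.20403179835553
  if turned first, shift cm [10.369  5.458  9.116]
```

>>> {"op": "drive_tool", "data": {"steps": [[-0.0337,-0.0432,-0.1063,0,0,0,100],[-0.0337,-0.0432,-0.1063,0,0,0,100],[-0.0337,-0.0432,-0.1063,0,0,0,100],[-0.0337,-0.0432,-0.1063,0,0,0,100],[-0.0337,-0.0432,-0.1063,0,0,0,100],[-0.0337,-0.0432,-0.1063,0,0,0,100],[-0.0337,-0.0432,-0.1063,0,0,0,100],[-0.0337,-0.0432,-0.1063,0,0,0,100],[-0.0337,-0.0432,-0.1063,0,0,0,100],[-0.0337,-0.0432,-0.1063,0,0,0,100]]}}

```text
t: 4.32
ee_pos: [0.4947, 0.1791, 0.361]
orientation: [0.253, 0.315, 0.913, -0.056]
force: [-0.6, 0.1, -0.8]
opening: 0.0878
```

>>> {"op": "drive_tool", "data": {"steps": [[-0.0337,-0.0432,-0.1063,0,0,0,100],[-0.0337,-0.0432,-0.1063,0,0,0,100],[0,0,0,2.6,1.37,2.28,100],[0,0,0,2.6,1.37,2.28,100],[0,0,0,2.6,1.37,2.28,100],[0,0,0,2.6,1.37,2.28,100],[0,0,0,0,0,0,100],[0,0,0,0,0,0,100]]}}

```text
t: 4.98
ee_pos: [0.4877, 0.2429, 0.225]
orientation: [0.293, 0.206, 0.931, -0.067]
force: [0.7, 0.3, 0.1]
opening: 0.0878
```

```bash
python3 shot.py w5
python3 - <<'E'
from go import *
c=np.load('cup.npy');rim,a=c[:3],c[3:]
delta(rim+.1*a,graspR(a))
E
```

```text
4.9833 [ 0.7464  0.2576  2.034  -0.843   0.7931  0.204 ] [0.4877 0.2429 0.225 ] 0.08779130728461174 [0.6614 0.3252 0.0614]
[[-0.7432  0.4227  0.5186]
 [ 0.3445  0.9062 -0.245 ]
 [-0.5736 -0.0035 -0.8191]]
pos [0.488 0.243 0.227] shift in present tool axes cm [ 0.06  -0.023  0.039] turn [-0.     0.001 -0.   ] deg 0.08118335333811158
  if turned first, shift cm [ 0.06  -0.023  0.039]
```

View pics/w5.png

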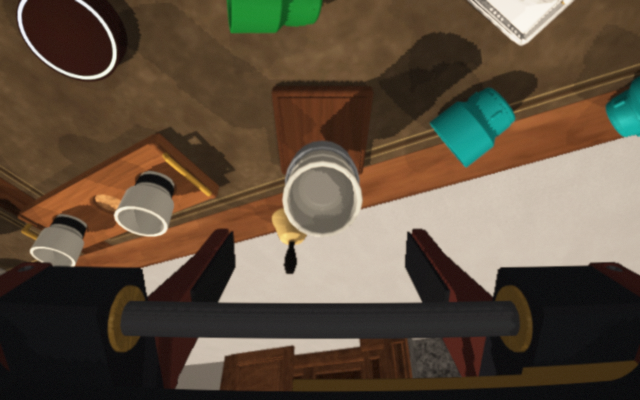

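Pre-grasp view: the cup rim is centred at about (322,195) and the foot's near edge runs from (273,90) to (372,90). It looks aligned, so I check by overlay.

```bash
cat > ov.py <<'E'
import sys,pickle
from fit import *
n=sys.argv[1];W=Cam(pickle.load(open(n+'.pkl','rb'))[1])
c=np.load('cup.npy');rim,a=c[:3],c[3:]
F,_=foot([0.5645,0.2073],-.4363)
big=cv2.resize(cv2.imread(f'pics/{n}.png'),None,fx=4,fy=4,interpolation=2)
for P in [F]+[circ(rim+s*a,rad,a) for s,rad in((0,.0315),(-.038,.0315))]:
    cv2.polylines(big,[np.int32(W.proj(P)*4+1.5)],True,(0,0,255),1,cv2.LINE_AA)
cv2.imwrite(f'pics/{n}o.png',big[300:860,960:1640] )
E
python3 ov.py w5
```

```text
(no output)
```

View pics/w5o.png

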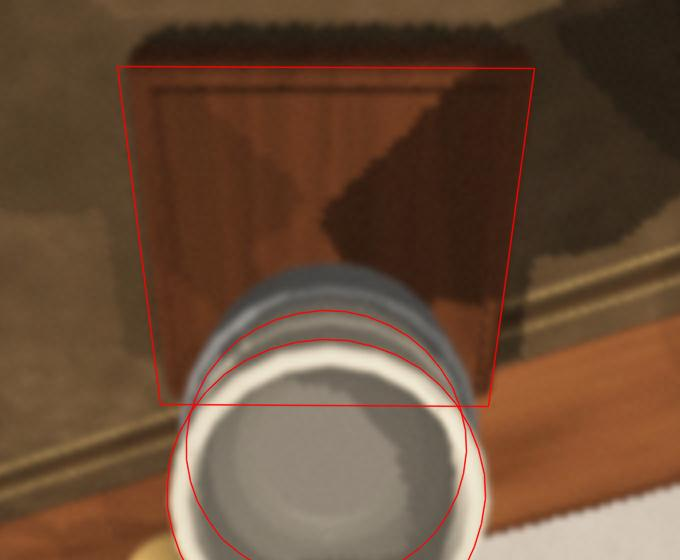

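```bash
sed -i 's/big\[300:860,960:1640\]/big[520:980,1080:1500]/' ov.py; python3 ov.py w5
```

```text
(no output)
```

View pics/w5o.png

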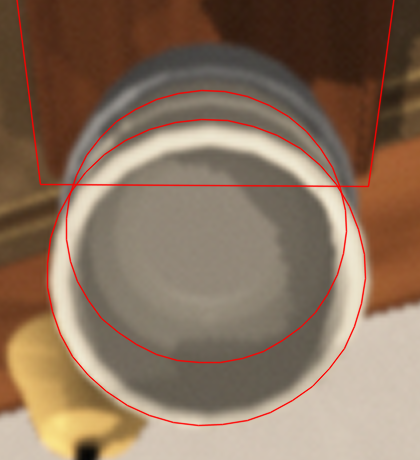

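Agreement is within 1 mm. I approach along the tool z axis by 13.2 cm.

>>> {"op": "drive_tool", "data": {"steps": [[0,0,0,0.05,0,2.2,100],[0,0,0,0,0,2.2,100],[0,0,0,0,0,2.2,100],[0,0,0,0,0,2.2,100],[0,0,0,0,0,2.2,100],[0,0,0,0,0,2.2,100],[0,0,0,0,0,0,100],[0,0,0,0,0,0,100]]}}

```text
t: 5.7
ee_pos: [0.5576, 0.2123, 0.1199]
orientation: [0.295, 0.207, 0.93, -0.064]
force: [-0.5, -0.6, -0.2]
opening: 0.0884
```

```bash
python3 shot.py w6;  python3 - <<'E'
from go import *
import cv2
c=np.load('cup.npy');rim,a=c[:3],c[3:]
delta(rim-.033*a,graspR(a))
s=r.snapshot('side')[:,:,::-1];cv2.imwrite('pics/sd6.png',cv2.resize(s[110:260,230:390],None,fx=4.8,fy=4.8,interpolation=2)[:600])
s=r.snapshot('scene')[:,:,::-1];cv2.imwrite('pics/sc6.png',cv2.resize(s[130:250,230:390],None,fx=4.8,fy=4.8,interpolation=2))
E
```

```text
5.7 [ 0.6035  0.4884  2.0195 -1.1067  0.5877  0.4082] [0.5576 0.2123 0.1199] 0.0883932117231751 [-0.5479 -0.5821 -0.1791]
[[-0.7399  0.4237  0.5225]
 [ 0.3478  0.9058 -0.242 ]
 [-0.5758  0.0026 -0.8176]]
pos [0.557 0.213 0.12 ] shift in present tool axes cm [ 0.123 -0.175  0.291] turn [ 0.003  0.003 -0.002] deg 0.26380220539712046
  if turned first, shift cm [ 0.123 -0.174  0.292]
```

View pics/w6.png

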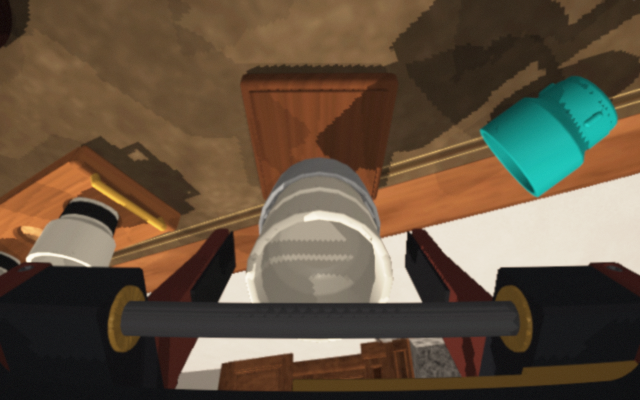

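View pics/sd6.png

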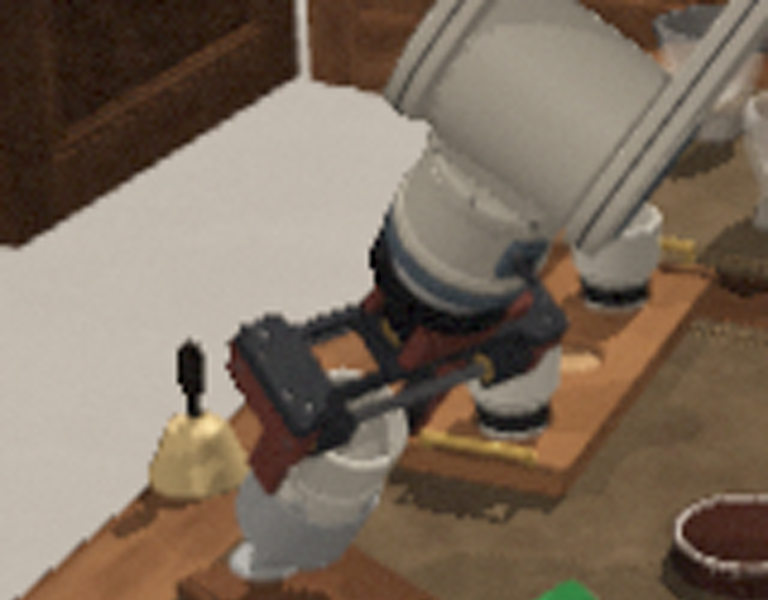

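View pics/sc6.png

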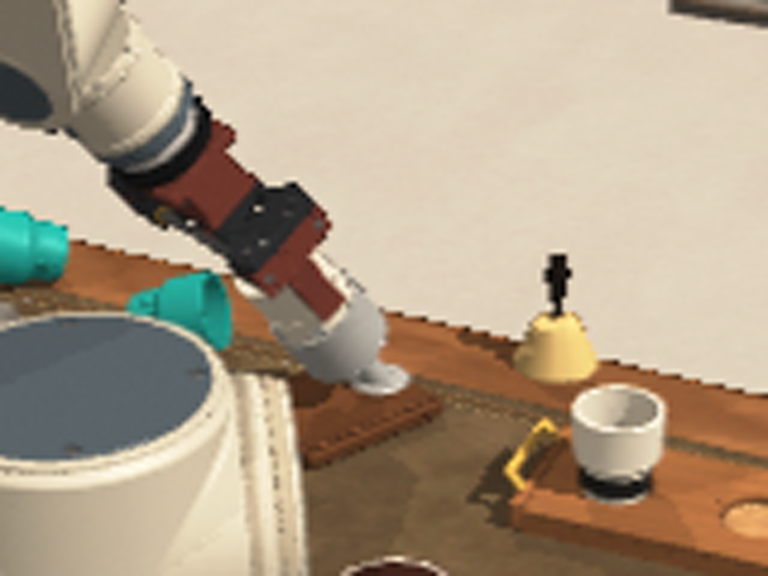

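```bash
sed -i 's/big\[520:980,1080:1500\]/big[600:1220,920:1680]/' ov.py; python3 ov.py w6; for i in 1 2; do python3 - <<'E'
from go import *
c=np.load('cup.npy');rim,a=c[:3],c[3:]
delta(rim-.033*a,graspR(a))
E
done
```

```text
pos [0.557 0.214 0.12 ] shift in present tool axes cm [ 0.069 -0.244  0.335] turn [ 0.004  0.003 -0.002] deg 0.2980945442138176
  if turned first, shift cm [ 0.068 -0.242  0.336]
pos [0.557 0.214 0.12 ] shift in present tool axes cm [ 0.069 -0.244  0.335] turn [ 0.004  0.003 -0.002] deg 0.2980945442138176
  if turned first, shift cm [ 0.068 -0.242  0.336]
```

View pics/w6o.png

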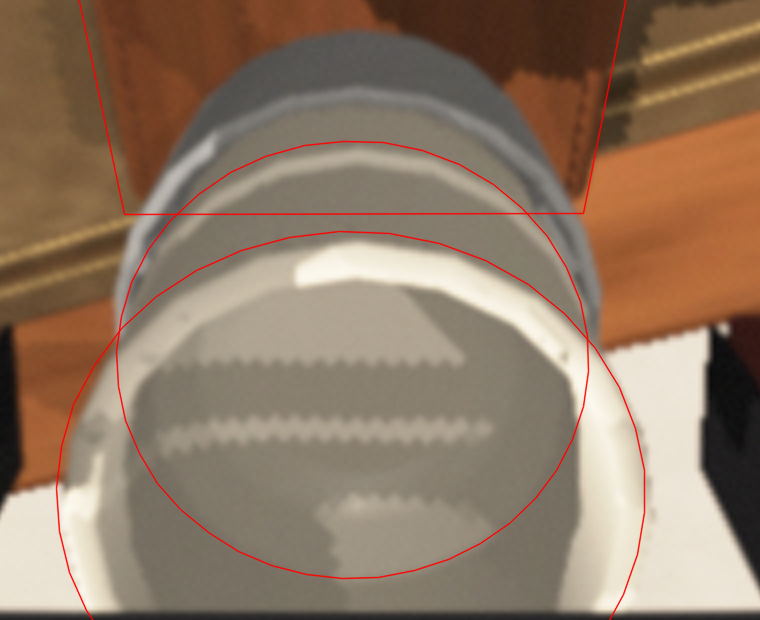

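The cup is centred within about 1 mm, and the fingertips are around 28–30 mm below its rim. I make a small correction and then close.

>>> {"op": "drive_tool", "data": {"steps": [[0.003,0.003,0,0,-0.1,0.4,100],[0,0,0,0,0,0,100],[0,0,0,0,0,0,40],[0,0,0,0,0,0,40],[0,0,0,0,0,0,40],[0,0,0,0,0,0,40],[0,0,0,0,0,0,40]]}}

```text
t: 6.43
ee_pos: [0.5578, 0.2118, 0.1147]
orientation: [0.293, 0.206, 0.931, -0.065]
force: [-1.0, -0.2, 1.7]
opening: 0.0624
```

```bash
python3 shot.py w7
```

```text
6.4333 [ 0.6011  0.4979  2.018  -1.1091  0.5834  0.4091] [0.5578 0.2118 0.1147] 0.062390052706137504 [-1.0177 -0.2028  1.7136]
[[-0.7436  0.4227  0.518 ]
 [ 0.3461  0.9063 -0.2428]
 [-0.572  -0.0013 -0.8202]]
```

View pics/w7.png

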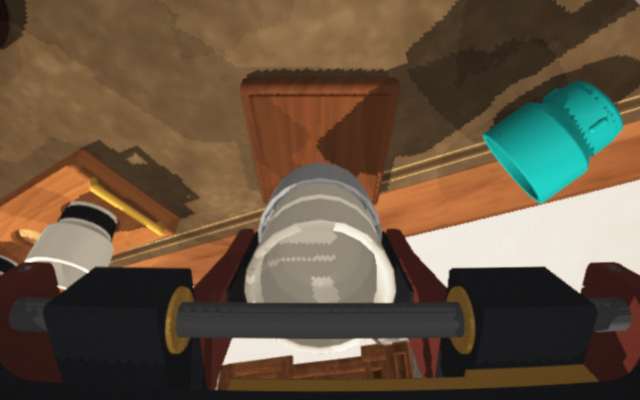

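The opening is 62.4 mm on the cup and the side forces are small. I give it one more squeeze, then pull straight back slowly.

>>> {"op": "drive_tool", "data": {"steps": [[0,0,0,0,0,0,30],[0,0,0,0,0,0,30],[0,0,0,0,0,-0.3,30],[0,0,0,0,0,-0.3,30],[0,0,0,0,0,-0.3,30]]}}

```text
t: 6.9
ee_pos: [0.5531, 0.2135, 0.1214]
orientation: [0.292, 0.207, 0.932, -0.066]
force: [6.8, -2.1, -9.7]
opening: 0.0628
```

```bash
python3 shot.py w8
```

```text
6.9 [ 0.6094  0.4823  2.0215 -1.0872  0.5938  0.3918] [0.5531 0.2135 0.1214] 0.06282140734974011 [ 6.8412 -2.1298 -9.7284]
[[-0.7442  0.4233  0.5168]
 [ 0.3463  0.906  -0.2434]
 [-0.5712 -0.0021 -0.8208]]
```

View pics/w8.png

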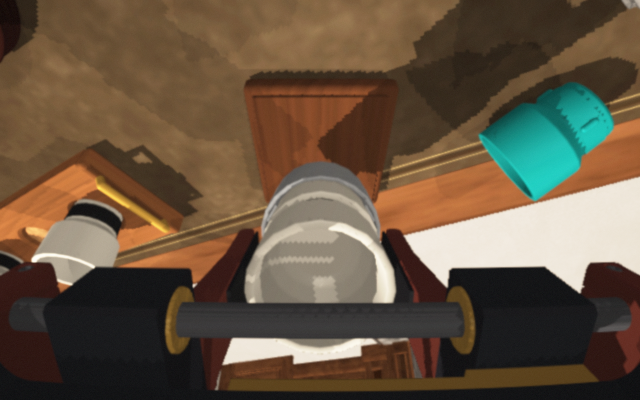

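The pull is about 12 N, purely along the axis (the force is parallel to tool z), and the cup is moving. I continue.

>>> {"op": "drive_tool", "data": {"steps": [[0,0,0,0,0,-0.3,30],[0,0,0,0,0,-0.3,30],[0,0,0,0,0,-0.3,30],[0,0,0,0,0,-0.3,30]]}}

```text
t: 7.28
ee_pos: [0.5469, 0.2169, 0.1319]
orientation: [0.292, 0.206, 0.931, -0.065]
force: [-0.3, 0.4, -2.9]
opening: 0.0622
```

```bash
python3 shot.py w9
```

```text
7.2833 [ 0.6224  0.459   2.0254 -1.059   0.6092  0.3698] [0.5469 0.2169 0.1319] 0.062203936632870306 [-0.3084  0.3603 -2.9283]
[[-0.7438  0.4229  0.5176]
 [ 0.3464  0.9062 -0.2426]
 [-0.5717 -0.0011 -0.8205]]
```

View pics/w9.png

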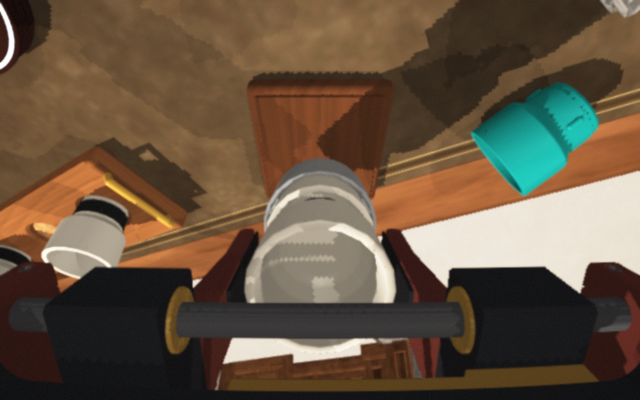

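It has let go, with only the cup's weight (about 2.5 N) left. I continue straight out until well clear.

>>> {"op": "drive_tool", "data": {"steps": [[0,0,0,0,0,-0.8,30],[0,0,0,0,0,-1,30],[0,0,0,0,0,-1.5,30],[0,0,0,0,0,-2,30],[0,0,0,0,0,-2,30],[0,0,0,0,0,-2,30],[0,0,0,0,0,-2,30],[0,0,0,0,0,0,30]]}}

```text
t: 8.0
ee_pos: [0.488, 0.2462, 0.2282]
orientation: [0.294, 0.206, 0.931, -0.063]
force: [0.9, -0.1, -2.4]
opening: 0.0624
```

```bash
python3 shot.py w10
python3 - <<'E'
from go import *
import cv2
s=r.snapshot('side')[:,:,::-1];cv2.imwrite('pics/sd10.png',cv2.resize(s[90:260,220:390],None,fx=3.5,fy=3.5,interpolation=2))
# place orientation: down, tool y heading options
import pickle
W2=Cam(pickle.load(open('w2.pkl','rb'))[1]);W3=Cam(pickle.load(open('w3.pkl','rb'))[1])
S=Cam(r.camera_info("scene"));D=Cam(r.camera_info("side"))
E
```

```text
8.0 [ 0.7492  0.253   2.0305 -0.838   0.7931  0.2013] [0.488  0.2462 0.2282] 0.06239631765657353 [ 0.9416 -0.0962 -2.3525]
[[-0.7423  0.4211  0.5212]
 [ 0.3471  0.907  -0.2385]
 [-0.5732  0.0039 -0.8194]]
```

View pics/w10.png

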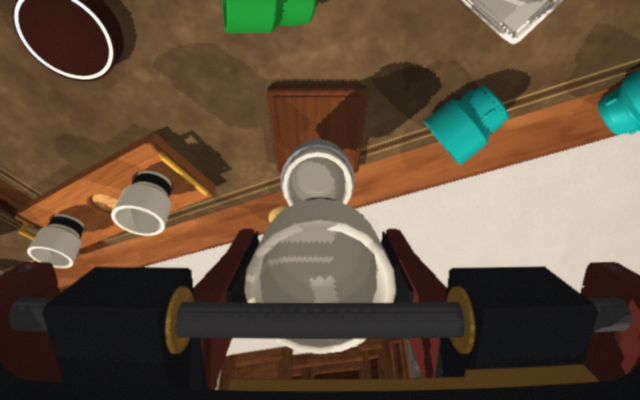

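View pics/sd10.png

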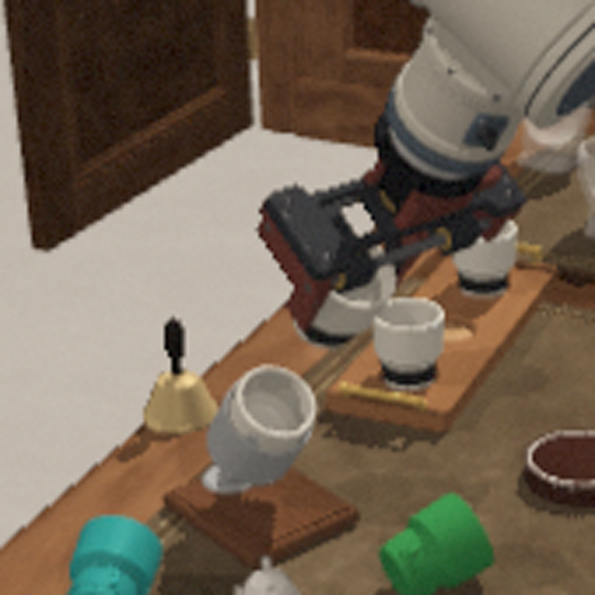

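The top cup is out in the gripper and the lower cup is still in the stand, with its rim at (317,180) in the wrist view. Next I measure how the cup sits in the hand and the move to a hover near the tray.

Run:
```python
from go import *
import pickle,cv2
from scipy.optimize import least_squares
o,i=pickle.load(open('w10.pkl','rb'));W=Cam(i);T=q2R(o['orientation'])
im=cv2.imread('pics/w10.png');cv2.imwrite('pics/w10c.png',cv2.resize(im[190:360,230:410],None,fx=4,fy=4,interpolation=2))
a=np.radians(4);y=np.array([np.cos(a),np.sin(a),0]);z=np.array([0,0,-1.]);G=np.c_[np.cross(y,z),y,z]
np.save('G.npy',G)
delta(np.array([.56,-.21,.26]),G)
```

```text
pos [0.488 0.245 0.226] shift in present tool axes cm [-23.053 -38.234  11.844] turn [0.325 0.549 1.031] deg 69.47760043312516
  if turned first, shift cm [-45.891   3.972  -3.441]
```

View pics/w10c.png

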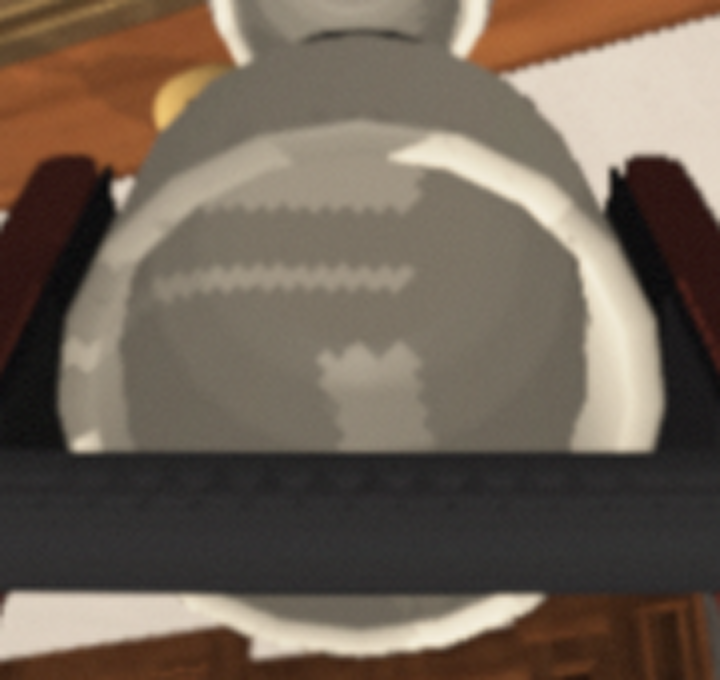

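```bash
cat > inhand.py <<'E'
from go import *
import pickle
from scipy.optimize import least_squares
def fit(n,pts):
    o,i=pickle.load(open(n+'.pkl','rb'));W=Cam(i);T=q2R(o['orientation']);p=o['ee_pos']
    def f(q):
        ax=T@R.from_rotvec([q[3],q[4],0]).as_matrix()@[0,0,-1.]
        poly=W.proj(circ(p+T@q[:3],.0315,ax,120)).astype(np.float32).reshape(-1,1,2)
        return np.r_[[cv2.pointPolygonTest(poly,(float(u),float(v)),True) for u,v in pts],q[3]*20,q[4]*20]
    s=least_squares(f,[0,0,-.035,0,0],diff_step=1e-3,x_scale=[.01,.01,.01,.05,.05]);print("rim in tool mm",s.x[:3]*1000,"tilt deg",np.degrees(s.x[3:]),s.fun)
fit('w10',[(230+u/4,190+v/4) for u,v in[(60,390),(664,390),(362,120),(362,656),(105,240),(620,245),(200,610),(525,610)]])
E
python3 inhand.py
```

```text
rim in tool mm [ -2.017   0.13  -35.996] tilt deg [-0.038 -0.004] [ 0.308  0.083  0.375 -0.642 -0.534 -0.196  0.441  0.228 -0.013 -0.001]
```

>>> {"op": "drive_tool", "data": {"steps": [[0.0325,0.0549,0.1031,0,0,-0.5,30],[0.0325,0.0549,0.1031,0,0,-0.5,30],[0.0325,0.0549,0.1031,0,0,-0.5,30],[0.0325,0.0549,0.1031,0,0,-0.5,30],[0.0325,0.0549,0.1031,0,0,-0.5,30],[0.0325,0.0549,0.1031,0,0,-0.5,30],[0.0325,0.0549,0.1031,0,0,0,30],[0.0325,0.0549,0.1031,0,0,0,30],[0.0325,0.0549,0.1031,0,0,0,30],[0.0325,0.0549,0.1031,0,0,0,30]]}}

```text
t: 8.93
ee_pos: [0.4775, 0.2508, 0.2503]
orientation: [-0.001, 0.684, 0.729, -0.001]
force: [0.0, -0.6, -2.1]
opening: 0.0625
```

Run:
```python
from go import *
print(r.get_obs()['qpos'],r.get_obs()['opening'])
delta(np.array([.56,-.21,.26]),np.load('G.npy'))
```

```text
[0.461 0.267 1.792 0.001 1.087 0.397] 0.06246720655864998
pos [0.478 0.251 0.25 ] shift in present tool axes cm [-46.512   5.325  -0.975] turn [-0.004  0.    -0.007] deg 0.44639987322534713
  if turned first, shift cm [-46.547   5.011  -0.969]
```

>>> {"op": "drive_tool", "data": {"steps": [[0,0,0,-2,0.2,0,30],[0,0,0,-3.8,0.45,0,30],[0,0,0,-3.8,0.45,0,30],[0,0,0,-3.8,0.45,0,30],[0,0,0,-3.8,0.45,0,30],[0,0,0,-3.8,0.45,0,30],[0,0,0,-3.8,0.45,0,30],[0,0,0,-3.8,0.45,0,30],[0,0,0,-3.8,0.45,0,30],[0,0,0,-3.8,0.45,0,30]]}}

```text
t: 9.77
ee_pos: [0.5438, -0.1095, 0.2506]
orientation: [-0.0, 0.683, 0.731, -0.002]
force: [1.1, 0.3, -2.1]
opening: 0.0622
```

>>> {"op": "drive_tool", "data": {"steps": [[0,0,0,-3.8,0.45,0,30],[0,0,0,-3.5,0.4,0,30],[0,0,0,-2.5,0.3,0,30],[0,0,0,0,0,0,30],[0,0,0,0,0,0,30]]}}

```text
t: 10.18
ee_pos: [0.5618, -0.2054, 0.2504]
orientation: [-0.001, 0.684, 0.73, -0.002]
force: [0.0, -0.1, -1.7]
opening: 0.0623
```

```bash
python3 shot.py w11
```

```text
10.1833 [-0.3692  0.3551  1.6648 -0.0026  1.1245 -0.4335] [ 0.5618 -0.2054  0.2504] 0.062272138992014434 [ 0.0257 -0.0737 -1.7403]
[[-0.0653  0.9979 -0.0035]
 [ 0.9979  0.0653 -0.0011]
 [-0.0009 -0.0035 -1.    ]]
```

View pics/w11.png

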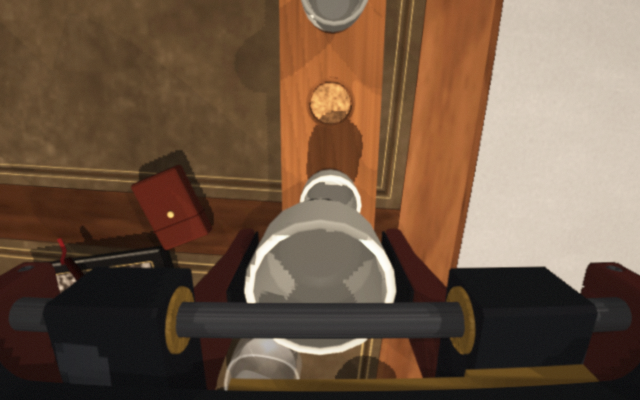

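Good view: cork at (330,102), the neighbouring cups beyond the held cup and at the top, and the tray edges parallel to tool x. I'll enlarge it.

Run:
```python
import cv2
im=cv2.imread('pics/w11.png');cv2.imwrite('pics/w11c.png',cv2.resize(im[70:135,290:375],None,fx=8,fy=8,interpolation=cv2.INTER_CUBIC))
cv2.imwrite('pics/w11d.png',cv2.resize(im[190:360,230:410],None,fx=4,fy=4,interpolation=2))
```

```text
(no output)
```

View pics/w11c.png

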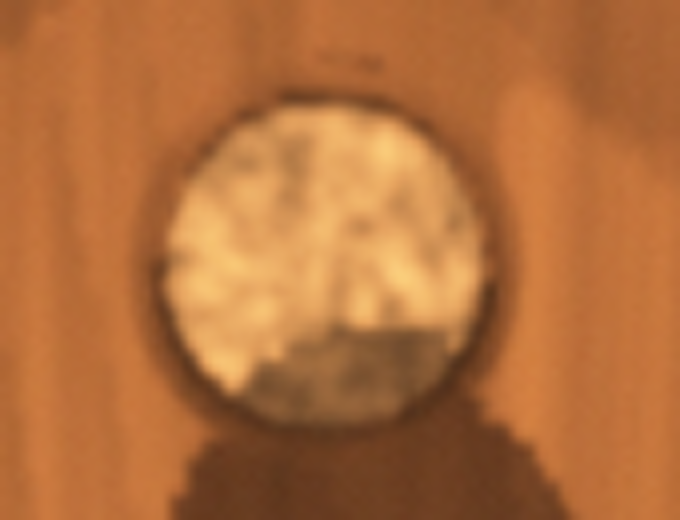

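View pics/w11d.png

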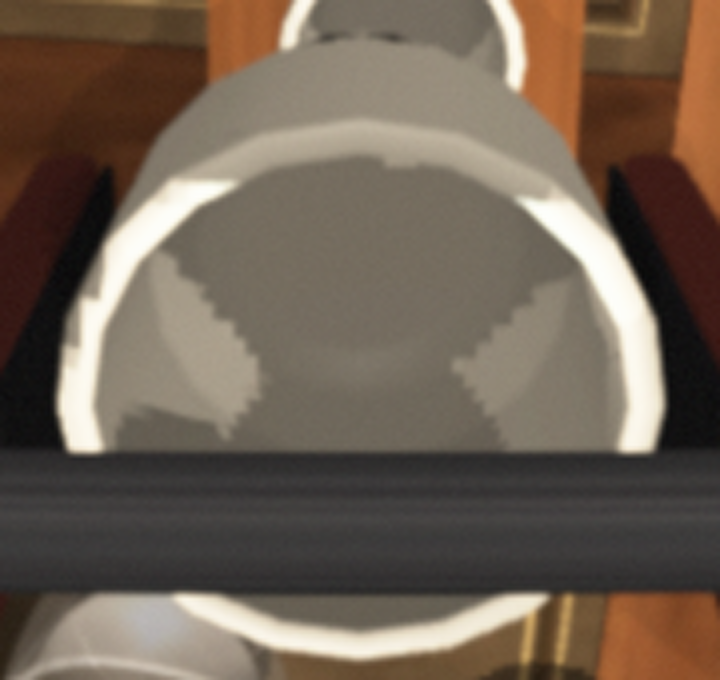

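```bash
sed -i '$d' inhand.py
cat >> inhand.py <<'E'
fit('w11',[(230+u/4-.4,190+v/4-.4) for u,v in[(58,390),(664,390),(362,120),(362,658),(105,240),(620,245),(190,610),(535,610)]])
W=Cam(pickle.load(open('w11.pkl','rb'))[1]);c=W.onz([(330.3,102.4)],.011)[0];print("cork",c)
G=np.load('G.npy')
t=c+np.array([0,0,.032+.05])-G@np.array([-.002,0,0]);print("TCP target 50mm over",t)
delta(t,G)
E
python3 inhand.py
```

```text
rim in tool mm [ -2.519  -0.915 -36.053] tilt deg [-0.307 -0.368] [ 0.219  0.328  0.271 -0.114 -0.325 -0.365  0.057 -0.082 -0.107 -0.129]
cork [ 0.567 -0.133  0.011]
TCP target 50mm over [ 0.567 -0.131  0.093]
pos [ 0.562 -0.204  0.251] shift in present tool axes cm [ 7.228  1.062 15.749] turn [-0.004  0.001 -0.003] deg 0.2692452538821388
  if turned first, shift cm [ 7.216  1.027 15.756]
```

>>> {"op": "drive_tool", "data": {"steps": [[-0.004,0.001,-0.003,2.4,0.35,0,30],[0,0,0,2.4,0.35,0,30],[0,0,0,2.4,0.34,0,30],[0,0,0,0,0,2,30],[0,0,0,0,0,3,30],[0,0,0,0,0,3.5,30],[0,0,0,0,0,3.5,30],[0,0,0,0,0,3,30],[0,0,0,0,0,1.5,30],[0,0,0,0,0,0,30]]}}

```text
t: 11.07
ee_pos: [0.5651, -0.1292, 0.083]
orientation: [-0.002, 0.681, 0.733, -0.001]
force: [0.1, 0.7, -1.7]
opening: 0.0622
```

```bash
python3 shot.py w12;python3 - <<'E'
from go import *
S=r.snapshot('scene')[:,:,::-1];cv2.imwrite('pics/scene12.png',S);D=r.snapshot('side')[:,:,::-1];cv2.imwrite('pics/side12.png',D)
cv2.imwrite('pics/sc12.png',cv2.resize(S[180:270,330:450],None,fx=6,fy=6,interpolation=2))
cv2.imwrite('pics/sd12.png',cv2.resize(D[130:220,300:400],None,fx=6,fy=6,interpolation=2))
delta(np.array([.567,-.131,.083]),np.load('G.npy'))
E
```

```text
11.0667 [-0.2454  0.5518  1.8099  0.0004  0.7848 -0.3189] [ 0.5651 -0.1292  0.083 ] 0.062218226282951816 [ 0.1153  0.7011 -1.6654]
[[-0.0732  0.9973 -0.0047]
 [ 0.9973  0.0732  0.0015]
 [ 0.0018 -0.0046 -1.    ]]
pos [ 0.569 -0.131  0.088] shift in present tool axes cm [-0.015 -0.203  0.485] turn [0.004 0.001 0.003] deg 0.2789459679140258
  if turned first, shift cm [-0.016 -0.201  0.486]
```

View pics/w12.png

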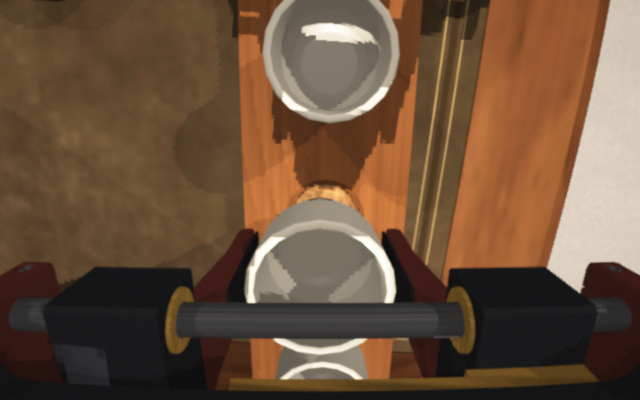

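View pics/sc12.png

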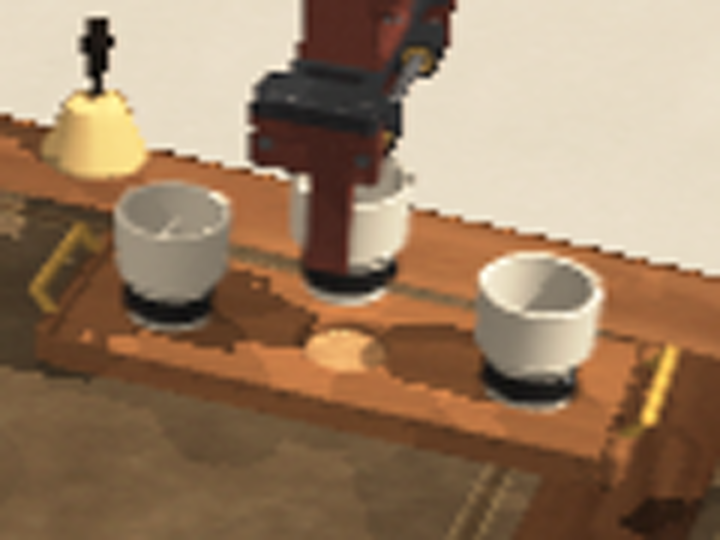

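View pics/sd12.png

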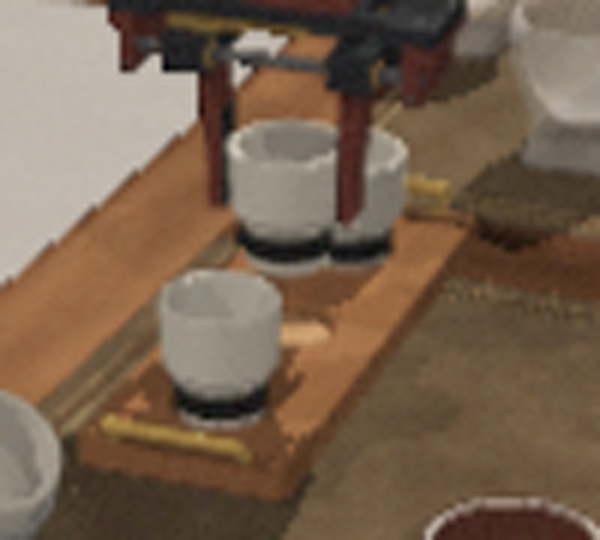

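```bash
python3 shot.py w13
python3 - <<'E'
from go import *
im=cv2.imread('pics/w13.png')
cv2.imwrite('pics/w13c.png',cv2.resize(im[170:230,250:400],None,fx=5,fy=5,interpolation=cv2.INTER_CUBIC))
cv2.imwrite('pics/w13d.png',cv2.resize(im[0:135,230:430],None,fx=4,fy=4,interpolation=cv2.INTER_CUBIC))
cv2.imwrite('pics/w13e.png',cv2.resize(im[190:360,230:410],None,fx=4,fy=4,interpolation=2))
E
```

```text
11.2167 [-0.2463  0.5458  1.8052  0.0004  0.7866 -0.3192] [ 0.569  -0.1307  0.0879] 0.06253655635555318 [ 0.5844  0.2901 -1.6497]
[[-0.0725  0.9974  0.0039]
 [ 0.9974  0.0725 -0.0007]
 [-0.001   0.0039 -1.    ]]
```

View pics/w13c.png

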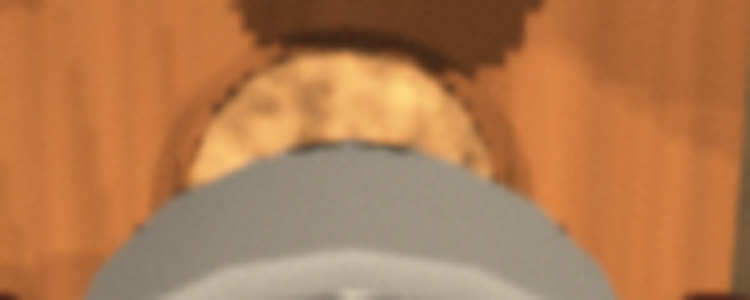

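View pics/w13d.png

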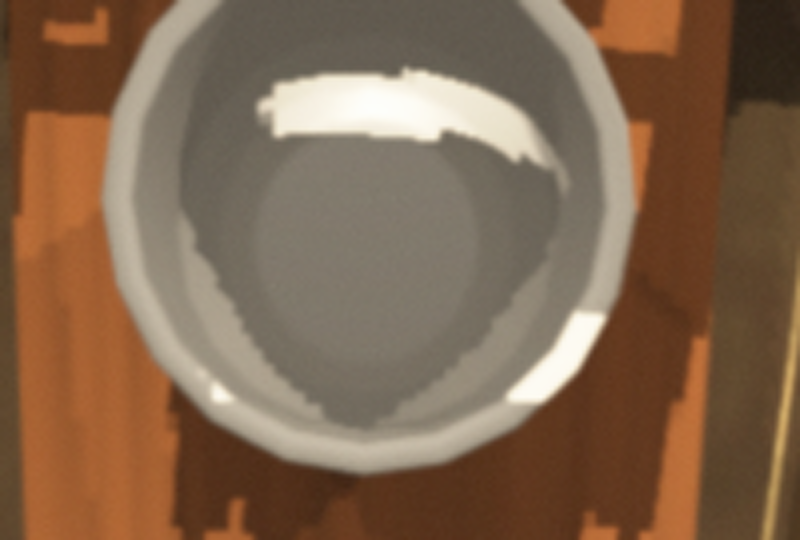

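View pics/w13e.png

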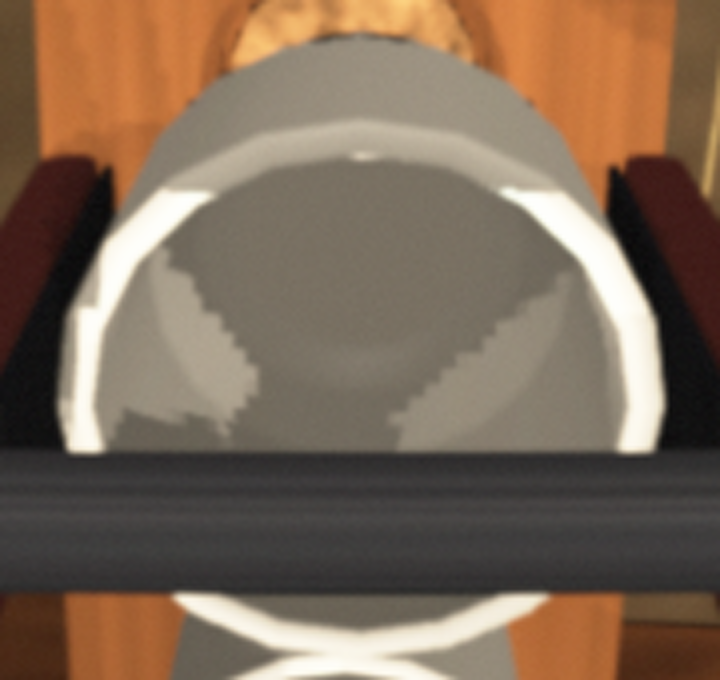

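```bash
cat > rel.py <<'E'
from inhand import *
print('-----')
def cork(n,pts,z,rad):
    o,i=pickle.load(open(n+'.pkl','rb'));W=Cam(i);T=q2R(o['orientation'])
    P=W.onz(pts,z)[:,:2]
    s=least_squares(lambda q:np.hypot(*(P-q).T)-rad,[.567,-.133]);c=np.r_[s.x,z]
    print(n,"centre",c,"res mm",s.fun*1000,"in tool mm",T.T@(c-o['ee_pos'])*1000)
if __name__=="__main__":
    fit('w13',[(230+u/4-.4,190+v/4-.4) for u,v in[(58,390),(664,390),(362,120),(362,658),(105,240),(620,245),(190,610),(535,610)]])
    cork('w13',[(250+u/5-.4,170+v/5-.4) for u,v in[(188,182),(210,130),(245,90),(290,62),(340,50),(400,58),(440,78),(475,125),(492,178)]],.011,.0225)
    cork('w13',[(230+u/4-.4,v/4-.4) for u,v in[(103,205),(120,290),(180,385),(280,458),(366,472),(450,460),(540,400),(620,270),(634,200)]],.079,.0315)
    cork('w11',[(290+u/8-.4,70+v/8-.4) for u,v in[(165,263),(488,263),(326,98),(326,428)]],.011,.0225)
E
python3 rel.py | sed 1,/-----/d
python3 - <<'E'
from go import *
o=r.get_obs();print(o['t'],o['ee_pos'])
E
```

```text
rim in tool mm [ -2.476  -0.95  -36.082] tilt deg [-0.323 -0.356] [ 0.222  0.323  0.268 -0.115 -0.317 -0.367  0.047 -0.07  -0.113 -0.124]
w13 centre [ 0.567 -0.134  0.011] res mm [ 0.349 -0.377 -0.548 -0.235  0.164  0.436  0.602 -0.324 -0.658] in tool mm [-3.524 -2.064 76.854]
w13 centre [ 0.565 -0.075  0.079] res mm [ 19.306  10.952  -1.561 -16.079 -21.797 -16.388  -3.728  13.248  20.141] in tool mm [55.815 -0.392  8.802]
w11 centre [ 0.567 -0.134  0.011] res mm [0.343 0.344 0.232 0.241] in tool mm [ 71.301  10.916 239.29 ]
11.2667 [ 0.569 -0.131  0.088]
```

The held cup needs about -1.1 mm in tool x and -1.4 mm in tool y. I descend most of the way.

>>> {"op": "drive_tool", "data": {"steps": [[0,0,0,-0.11,-0.14,0,30],[0,0,0,0,0,1,30],[0,0,0,0,0,1,30],[0,0,0,0,0,1,30],[0,0,0,0,0,0,30],[0,0,0,0,0,0,30]]}}

```text
t: 11.77
ee_pos: [0.5664, -0.1324, 0.0558]
orientation: [0.0, 0.681, 0.732, 0.0]
force: [0.0, -0.7, -2.4]
opening: 0.0621
```

```bash
python3 shot.py w14;python3 - <<'E'
from go import *
S=r.snapshot('scene')[:,:,::-1];D=r.snapshot('side')[:,:,::-1]
cv2.imwrite('pics/sc14.png',cv2.resize(S[195:260,340:440],None,fx=7,fy=7,interpolation=2))
cv2.imwrite('pics/sd14.png',cv2.resize(D[130:210,310:390],None,fx=7,fy=7,interpolation=2))
print(r.get_obs()['ee_pos'])
E
```

```text
11.7667 [-0.2503  0.5954  1.8165  0.0005  0.7288 -0.3221] [ 0.5664 -0.1324  0.0558] 0.06205781409744107 [ 0.0279 -0.7231 -2.3506]
[[-0.0714  0.9974  0.0008]
 [ 0.9974  0.0714  0.0001]
 [ 0.      0.0008 -1.    ]]
[ 0.567 -0.133  0.057]
```

View pics/sc14.png

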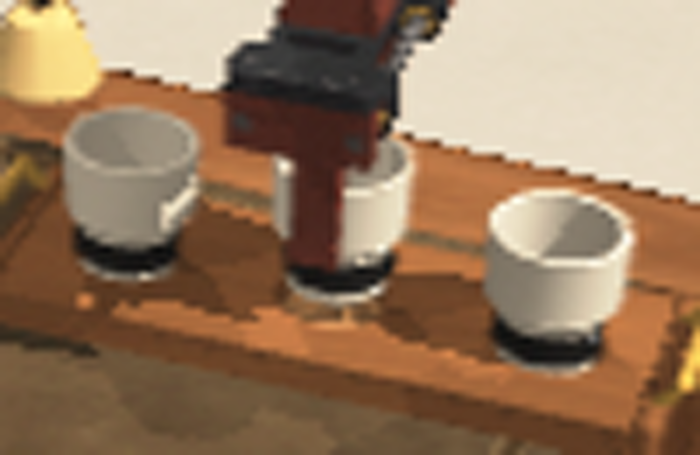

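View pics/sd14.png

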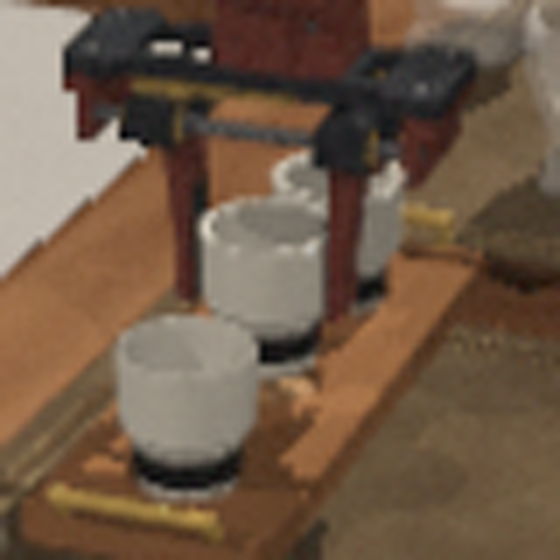

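Lined up in both views: the held cup's foot at (340,300) sits midway between the neighbours and would drop onto the pocket. I descend slowly, watching the force.

>>> {"op": "drive_tool", "data": {"steps": [[0,0,0,0,0,0.4,30],[0,0,0,0,0,0.3,30],[0,0,0,0,0,0.2,30],[0,0,0,0,0,0,30]]}}

```text
t: 12.25
ee_pos: [0.567, -0.1325, 0.0475]
orientation: [0.001, 0.681, 0.732, 0.001]
force: [-0.2, -1.9, -2.1]
opening: 0.0623
```

>>> {"op": "drive_tool", "data": {"steps": [[0,0,0,0,0,0.15,30],[0,0,0,0,0,0,30]]}}

```text
t: 12.42
ee_pos: [0.5672, -0.1325, 0.0463]
orientation: [0.001, 0.681, 0.732, 0.001]
force: [-0.7, -0.1, -1.7]
opening: 0.0623
```

>>> {"op": "drive_tool", "data": {"steps": [[0,0,0,0,0,0.1,30],[0,0,0,0,0,0,30]]}}

```text
t: 12.58
ee_pos: [0.5673, -0.1325, 0.0454]
orientation: [0.001, 0.681, 0.732, 0.001]
force: [0.6, -0.5, -1.9]
opening: 0.0626
```

>>> {"op": "drive_tool", "data": {"steps": [[0,0,0,0,0,0.1,30],[0,0,0,0,0,0,30]]}}

```text
t: 12.75
ee_pos: [0.5672, -0.1325, 0.0444]
orientation: [0.001, 0.681, 0.732, 0.001]
force: [-0.6, 1.0, -1.9]
opening: 0.0623
```

>>> {"op": "drive_tool", "data": {"steps": [[0,0,0,0,0,0.1,30],[0,0,0,0,0,0,30]]}}

```text
t: 12.92
ee_pos: [0.5672, -0.1325, 0.0434]
orientation: [0.001, 0.681, 0.732, 0.001]
force: [0.5, -0.4, -1.8]
opening: 0.0625
```

>>> {"op": "drive_tool", "data": {"steps": [[0,0,0,0,0,0.05,30],[0,0,0,0,0,0,30]]}}

```text
t: 13.08
ee_pos: [0.5673, -0.1326, 0.043]
orientation: [0.001, 0.681, 0.732, 0.001]
force: [-0.4, 0.4, -1.9]
opening: 0.0621
```

>>> {"op": "drive_tool", "data": {"steps": [[0,0,0,0,0,0.05,30],[0,0,0,0,0,0,30]]}}

```text
t: 13.25
ee_pos: [0.5673, -0.1325, 0.0425]
orientation: [0.001, 0.681, 0.732, 0.001]
force: [-0.3, 0.1, -1.6]
opening: 0.0625
```

```bash
python3 shot.py w15;python3 - <<'E'
from go import *
S=r.snapshot('scene')[:,:,::-1];D=r.snapshot('side')[:,:,::-1]
cv2.imwrite('pics/sc15.png',cv2.resize(S[195:260,340:440],None,fx=7,fy=7,interpolation=2))
cv2.imwrite('pics/sd15.png',cv2.resize(D[130:210,310:390],None,fx=7,fy=7,interpolation=2))
E
```

```text
13.25 [-0.2501  0.6175  1.8185  0.0005  0.7025 -0.3221] [ 0.5673 -0.1325  0.0425] 0.062489431603095086 [-0.253   0.1443 -1.6483]
[[-0.0715  0.9974  0.0031]
 [ 0.9974  0.0715 -0.0004]
 [-0.0007  0.003  -1.    ]]
```

View pics/sc15.png

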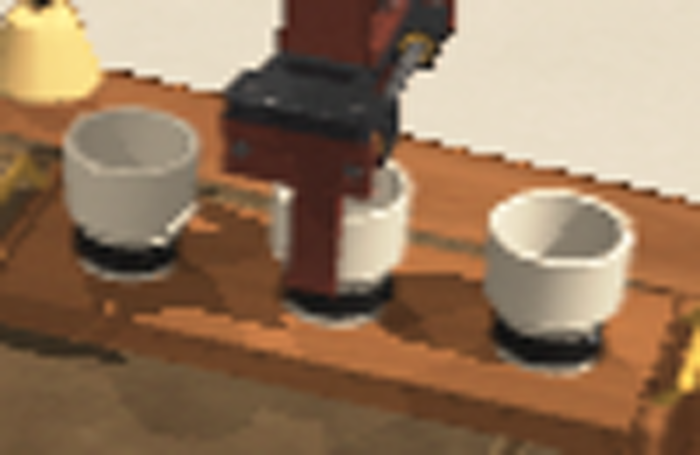

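View pics/sd15.png

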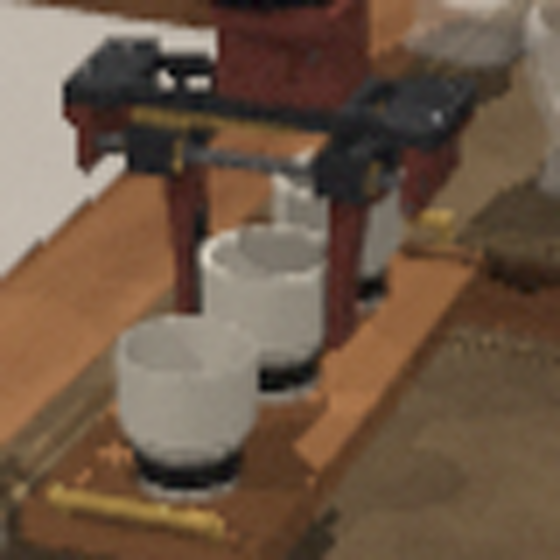

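The cup is in the pocket: its foot bottom is at (340,322), and the seated neighbours' midpoint is about 324. No contact yet, so I continue in small steps.

>>> {"op": "drive_tool", "data": {"steps": [[0,0,0,0,0,0.05,30],[0,0,0,0,0,0,30]]}}

```text
t: 13.57
ee_pos: [0.5673, -0.1326, 0.042]
orientation: [0.001, 0.681, 0.732, 0.001]
force: [-1.0, 0.0, -2.1]
opening: 0.0625
```

>>> {"op": "drive_tool", "data": {"steps": [[0,0,0,0,0,0.05,30],[0,0,0,0,0,0,30]]}}

```text
t: 13.73
ee_pos: [0.5674, -0.1326, 0.0416]
orientation: [0.001, 0.681, 0.732, 0.001]
force: [-0.2, 0.9, -1.1]
opening: 0.0623
```

>>> {"op": "drive_tool", "data": {"steps": [[0,0,0,0,0,0.05,30],[0,0,0,0,0,0,30]]}}

```text
t: 13.9
ee_pos: [0.5674, -0.1326, 0.0414]
orientation: [0.001, 0.681, 0.732, 0.001]
force: [-0.8, 0.3, 2.6]
opening: 0.0623
```

Seated on the cork with about 4.5 N of contact. I release, then retreat straight up.

>>> {"op": "drive_tool", "data": {"steps": [[0,0,0,0,0,0,80],[0,0,0,0,0,0,100],[0,0,0,0,0,0,100],[0,0,0,0,0,0,100],[0,0,0,0,0,0,100]]}}

```text
t: 14.32
ee_pos: [0.5673, -0.1325, 0.041]
orientation: [0.001, 0.681, 0.732, 0.001]
force: [0.1, -0.6, -0.7]
opening: 0.0872
```

```bash
python3 shot.py w16
```

```text
14.3167 [-0.2501  0.62    1.8187  0.0005  0.6997 -0.3221] [ 0.5673 -0.1325  0.041 ] 0.08724652068222505 [ 0.1302 -0.5616 -0.6793]
[[-0.0715  0.9974  0.0032]
 [ 0.9974  0.0715 -0.0005]
 [-0.0007  0.0031 -1.    ]]
```

View pics/w16.png

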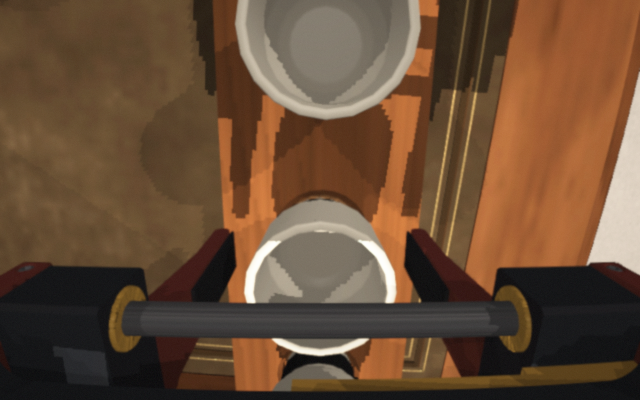

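The fingers are clear on both sides of the upright cup. I go straight up.

>>> {"op": "drive_tool", "data": {"steps": [[0,0,0,0,0,-0.5,100],[0,0,0,0,0,-1,100],[0,0,0,0,0,-2,100],[0,0,0,0,0,-3,100],[0,0,0,0,0,-3.5,100],[0,0,0,0,0,-3.5,100],[0,0,0,0,0,-3.5,100],[0,0,0,0,0,-3,100],[0,0,0,0,0,0,100],[0,0,0,0,0,0,100]]}}

```text
t: 15.2
ee_pos: [0.5678, -0.1328, 0.2439]
orientation: [0.004, 0.681, 0.732, 0.002]
force: [0.5, 0.6, -0.6]
opening: 0.0879
```

```bash
python3 shot.py w17;python3 - <<'E'
from go import *
S=r.snapshot('scene')[:,:,::-1];D=r.snapshot('side')[:,:,::-1]
cv2.imwrite('pics/sc17.png',cv2.resize(S[170:270,260:450],None,fx=4,fy=4,interpolation=2))
cv2.imwrite('pics/sd17.png',cv2.resize(D[130:260,230:400],None,fx=4.4,fy=4.4,interpolation=2))
E
```

```text
15.2 [-0.2503  0.3341  1.7119  0.0004  1.0872 -0.322 ] [ 0.5678 -0.1328  0.2439] 0.08789520835599665 [ 0.4571  0.6233 -0.556 ]
[[-0.0715  0.9974  0.0082]
 [ 0.9974  0.0715 -0.0017]
 [-0.0023  0.008  -1.    ]]
```

View pics/sc17.png

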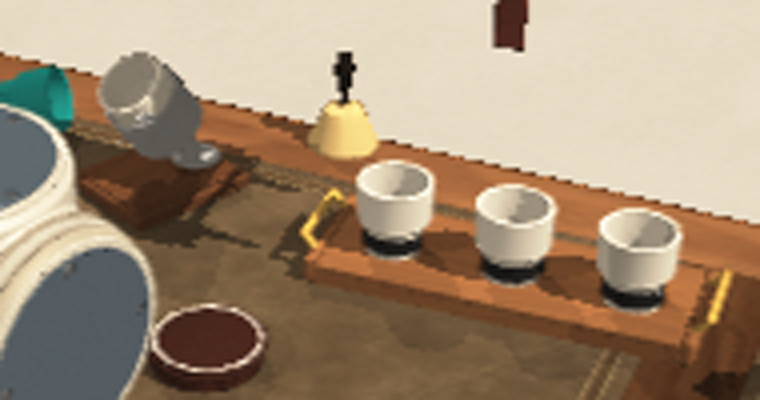

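View pics/sd17.png

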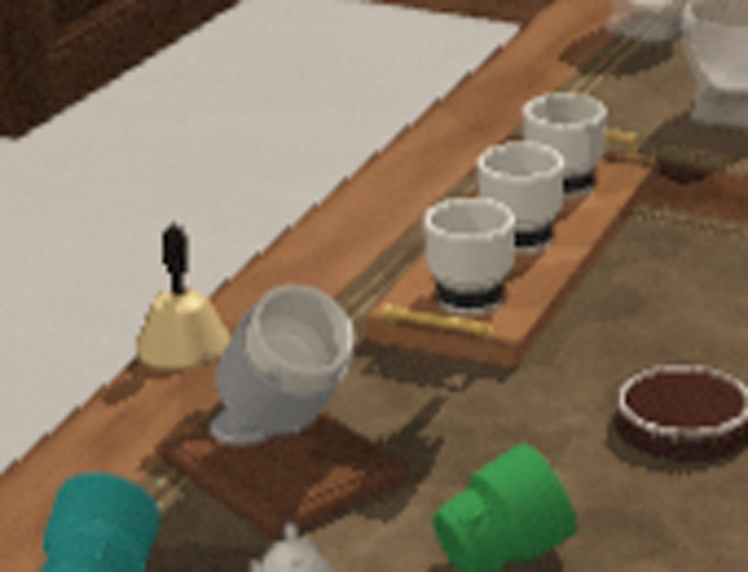

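View pics/w17.png

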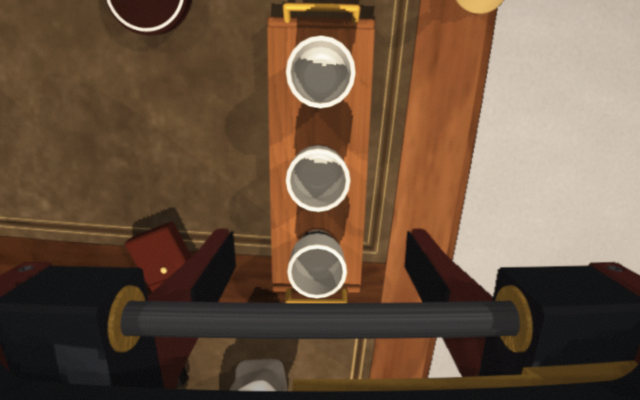

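All three cups stand upright in line, the lower cup is still in the stand, and the gripper is well clear. I hand the job in.

```bash
python3 -c "
from plant import r
print(r.sign_off(), r.get_obs()['t'])"
```

```text
the job is handed in; nothing more can be done
the job is handed in; nothing more can be done
```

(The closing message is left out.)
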